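Load the honing caddy from the turntable

TASK

Turn the turntable by its knob to bring each red, yellow, blue and green slip stone that is there to the open window of the guard, and slide each one into the caddy slot of its own colour until the sprung ball clicks and holds it fully home. When all of them are home, swing the carry handle up until it clicks upright. Leave the grey stone in the turntable and do not disturb the carved panel, offcut and tools lying about.

Things in the scene. Friction and masses are not known exactly. Their poses are not given: they have to be found in the camera images.
- stone_red: slip stone in a red carrier 60 mm long (x), 36 wide (y) to 16 mm up, 24 wide above, 22 high; the stone, 44 x 14 mm, stands up as a rib along x from 22 to 50 mm above the underside: grip it across its 14 mm. Both long sides are notched at mid-length, so either end may go in first. Origin: centre of underside, z up. 110 to 210 g. Starts in a turntable pocket, x radial. May be absent.
- stone_yellow: same as stone_red but with a yellow carrier. May be absent.
- stone_blue: same as stone_red but with a blue carrier. May be absent.
- stone_green: same as stone_red but with a green carrier. May be absent.
- stone_grey: same as stone_red but with a grey carrier and grey stone, always present. Worn out: it stays in its turntable pocket (it may ride round with the disc).
- slot_red: red-floored channel of the caddy, open on top and at -x. Origin: underside, below the centre of a carrier that is home; x = push-in direction, z up. Floor 4 mm thick, 52 wide, x -104 to +38 mm. Slippery side walls 39 mm apart from x -33 to +33, flaring to 53 apart at x -57; stop wall at x +32. Set a carrier down flat at x about -75 and slide it in. Details: see the other slots.
- slot_yellow: same as slot_red, yellow floor. In every slot a sprung steel ball stands 5 mm out of the +y wall at x = 0: the carrier's nose meets it when its centre is about 32 mm short of home; about 5 to 10 N along x pushes past, then the ball drops into the side notch and holds the carrier at x = 0. There are 2 mm of play past home.
- slot_blue: same as slot_red, blue floor. In every slot lips from x -25 to +33 overhang the carrier's lower part on both sides, 29 mm apart, 18.5 to 21.5 mm above the floor: a carrier goes in only by sliding along x, not from above.
- slot_green: same as slot_red, green floor. The four slots lie side by side, 66 mm apart along the caddy's y, all facing alike, undersides 6 mm above the bench; which colour is where varies.
- caddy: fixed wooden caddy that carries the slots, base 160 x 302 mm. Origin on the bench under the slots' home line and the handle's pivot line, midway along the row; x = push-in direction (away from the robot), y along the row. Cheeks 50 mm high at y = +-138 mm; a steel post 92 mm high at y = +164 mm.
- handle (a joint): carry handle of the caddy, rad: 0 lies level behind the caddy (+x), 1.57 stands upright over the slots (end stop). Starts at 0 to 0.4, stays where left; 2 to 4 N at the bar moves it. From about 1.3 it must be pushed past a sprung ball on the steel post (under 10 N at the bar), then is held at about 1.57.
- handle_grip (a point): middle of the handle's round wooden cross bar, 13 mm thick, 294 mm long along the caddy's y, legs at its two ends. It swings at 100 mm radius about the pivot line, which runs along the caddy's y 30 mm above the caddy's origin: at joint value a it is at x = 100 cos a, z = 30 + 100 sin a (mm, caddy frame).
- station: fixed foot and wire guard of the turntable. Origin on the bench, on the axis. Wires 88 mm above the bench cover the disc except for a window on the -x side of this frame (the front wire runs along y at x = -45 mm, thin posts at its ends, y = +-186 mm): only a stone near the -x side can be lifted out.
- turntable: wooden disc, 340 mm diameter, top 27 mm above the bench; origin on the axis, at its underside 15 mm above the bench. Five pockets with 6 mm rims, 120 mm from the axis, seen from above anticlockwise from its +x axis: red at 0, yellow 72, blue 144, green 216, grey 288 degrees; they turn with the disc. Turns either way without limit, 0.06 N m, and stays where it is left.
- turn_grip (a point): centre of the turntable's T-knob, on the axis 161 mm above the bench, over the wire guard: a wooden bar 70 mm along the turntable's x, 16 mm wide (y), 30 mm high, on an 18 mm shaft. Grip it across its 16 mm from above and turn.
- carving: half-carved wooden panel, 160 x 90 mm, lying on the bench; a bystander, leave alone. Origin at its underside.
- offcut: wooden offcut, 110 x 45 x 30 mm, lying on the bench; a bystander, leave alone. Origin at its underside.

How it is judged:
On the way, in this order (a step that is already met when the one before it is completed fails the run):
1. every red, yellow, blue and green stone that is present is clicked home in the slot of its own colour, the handle not yet up (x of stone_red in the frame of slot_red between -0.0035 and 0.0035 m and y of stone_red in the frame of slot_red between -0.004 and 0.004 m and z of stone_red in the frame of slot_red between 0 and 0.008 m and angle between each of stone_red, stone_yellow, stone_blue, stone_green's own z axis and vertical below 0.1 rad and x of stone_yellow in the frame of slot_yellow between -0.0035 and 0.0035 m and y of stone_yellow in the frame of slot_yellow between -0.004 and 0.004 m and z of stone_yellow in the frame of slot_yellow between 0 and 0.008 m and x of stone_blue in the frame of slot_blue between -0.0035 and 0.0035 m and y of stone_blue in the frame of slot_blue between -0.004 and 0.004 m and z of stone_blue in the frame of slot_blue between 0 and 0.008 m and x of stone_green in the frame of slot_green between -0.0035 and 0.0035 m and y of stone_green in the frame of slot_green between -0.004 and 0.004 m and z of stone_green in the frame of slot_green between 0 and 0.008 m and value of joint handle below 1.2 rad), for 0.2 s.
2. the carry handle is up in its end detent (value of joint handle above 1.5 rad), for 0.2 s.
At the end, for the whole second after the job is handed in: Every red, yellow, blue and green stone present is within 3.5 mm of home along its slot, level and at rest; the handle stands above 1.5 rad; the grey stone is still on the turntable (x of stone_red in the frame of slot_red between -0.0035 and 0.0035 m and y of stone_red in the frame of slot_red between -0.004 and 0.004 m and z of stone_red in the frame of slot_red between 0 and 0.008 m and angle between each of stone_red, stone_yellow, stone_blue, stone_green's own z axis and vertical below 0.1 rad and x of stone_yellow in the frame of slot_yellow between -0.0035 and 0.0035 m and y of stone_yellow in the frame of slot_yellow between -0.004 and 0.004 m and z of stone_yellow in the frame of slot_yellow between 0 and 0.008 m and x of stone_blue in the frame of slot_blue between -0.0035 and 0.0035 m and y of stone_blue in the frame of slot_blue between -0.004 and 0.004 m and z of stone_blue in the frame of slot_blue between 0 and 0.008 m and x of stone_green in the frame of slot_green between -0.0035 and 0.0035 m and y of stone_green in the frame of slot_green between -0.004 and 0.004 m and z of stone_green in the frame of slot_green between 0 and 0.008 m and value of joint handle above 1.5 rad and horizontal distance between stone_grey and turn_grip below 0.15 m and z of stone_grey in the frame of turntable below 0.025 m and linear speed of each of stone_red, stone_yellow, stone_blue, stone_green below 0.02 m/s); the robot touches nothing.
It fails at once if a bystander on the bench was moved more than 40 mm (distance of any of carving, offcut from where it was at the start of the episode above 0.04 m).
It fails at once if the grey stone was taken off the turntable (not (horizontal distance between stone_grey and turn_grip below 0.15 m and z of stone_grey in the frame of turntable below 0.025 m)).
Of stone_red, stone_yellow, stone_blue, stone_green only 3 to 4 are there at a start; the rules pass over those that are not, and their reading is None.
At some moment in a run one of stone_red, stone_yellow, stone_blue, stone_green may be knocked a few centimetres aside while the robot is not near it.
Once in a run the grip may slacken for a moment while it holds something.
It also fails if it takes over 210 s, if anything falls off the work surface, if the arm or the gripper's body presses on something with over 40 N, if the wrist force passes 120 N, or if a joint passes its speed limit or range.

ROBOT

A 6-joint arm with a two-finger parallel gripper is mounted at the origin on the work surface. World frame = base frame: x ahead of the robot, y to its left, z up, the work surface at z = 0. Lengths are in m, angles in rad, forces in N, time in s.
With the tool pointing down it reaches from about 0.3 to 0.875 m from the base axis. Payload 6.4 kg.
Tool frame: the origin (TCP) lies at the very end of the fingers, on their centre line; the grasp point (between the pads) lies r.tcp_to_grasp behind it (r.tcp_to_grasp is the distance from the TCP to the grasp point, in m); z points along the fingers, y is the line along which they close (so a half turn about z gives the same grasp; the last joint's range is limited). The gripper opens to 85 mm and grips with 20 to 120 N. Pads are 22 mm wide; open, the fingers measure 114 mm over their backs; the gripper's body (76 mm by 85 mm) begins 54 mm behind the grasp point. The pads swing forward as they close: fully open they stand 13 mm farther back than shut.
Start: joints at [-1.406, 0.181, 1.607, -0, 1.354, -0.206], TCP at [0.208, -0.536, 0.231] pointing down, gripper open.
Joint ranges: [-2.99, 2.99], [-0.89, 2.07], [0.3, 2.58], [-1.14, 4.28], [0, 2.63], [-3.12, 3.12]. Speed limits (rad/s): [2.57, 2.57, 3.01, 3.14, 3.14, 3.14].

INTERFACE

Orientations are given as a unit quaternion [w, x, y, z].
In Python, from rig import r gives the robot as it stands. The module is installed in compiled form; this text tells all that it offers.
- The arm moves only by the shell command python3 -m inch 'ROWS'. ROWS is JSON, a list that holds one entry, the list of rows, each a list of 5 numbers: the closure, from -1 (fully open) to 1 (shut), then the shift along the tool's x, y, z normalised to -1 to 1, where 1 is 50 cm, then the turn about the tool's z normalised to -1 to 1, where 1 is 90 degrees. In form: [[[hand, x, y, z, roll], ...]]. A call has 1 to 8 rows; each row is the pose to reach, as a shift and turn from the pose commanded when the call began, along the tool's axes at that moment; what a row does not reach only later rows make up. A row lasts 1/12 s, in which the tool goes at most 41.7 mm and 7.16 degrees, less where a joint would pass 70% of its speed; a pose out of reach is approached as far as the arm can. A call with a number of a shift or a turn outside -1 to 1 is refused whole. A call with a gripper value outside its range is refused whole. The fingers move at their own pace and stop on an object; the grip force is fixed at half the most. Time passes only in rows, so rows that repeat a pose let the fingers close. It gives the time, the measured TCP pose, the force, the opening and the grip force at its end, in the units of the state.
- r.observe(): the state, without advancing time (a new reading comes with each control period).
- r.read_camera(name): name is "scene" or "side" or "wrist"; returns the picture (400x640x3 uint8, red, green, blue); there is no depth.
- r.camera_info(name): a dict with "fx", "fy", "cx", "cy" (pixels), "k1" (the pictures are not rectified: a ray, as slopes to the right and down, at radius r is drawn at 1 + k1 r^2 times it, then the intrinsics apply), "view" (4x4, takes a point from world to camera coordinates). Camera axes: x right, y up, looking along -z (the intrinsics and any distortion apply to the point x, -y, -z); pixel columns grow to the right and rows downward; lengths in m; the calibration is good to about 2 mm. A picture is of the moment at which its call begins: read the wrist's pose just before it. camera_info takes no time and is no camera call; for the wrist camera it gives the pose at the moment of the call.
- r.job_done(): hands the job in; it is judged then, once.
The state is a dict: "t": time; "q": joint angles; "dq": joint speeds; "effort": joint torques, N m; "ee_pos": TCP position; "tcp_rot": TCP orientation; "ft_force": force on the tool from outside, world axes, zero at the start; "torque": the same for the moment, N m; "opening": finger opening in m; "gripper_force": force on a finger pad.
Only numpy, scipy, OpenCV 4.12 (cv2) and the standard library are available. Lean on these libraries where they do the work, as an engineer would, in place of code of your own. Each camera call takes 0.05 s, during which the arm holds its last target. There are 200 camera calls.

## Working session

There is one attempt and no reset: what is moved stays moved. The work goes in short steps, Python scripts to look and compute and a shell command to move; the robot and the scene stay as the last step left them, time stands still between calls to the robot, and variables do not carry over. Pictures are saved under pics/ and viewed, at most 14 in all, crops included, and the job is handed in when it is done.

```bash
mkdir -p pics; cat > h.py <<'E'
import numpy as np, cv2
from rig import r
def snap(name,fn=None):
    info=r.camera_info(name); im=r.read_camera(name)
    if fn: cv2.imwrite('pics/'+fn,cv2.cvtColor(im,cv2.COLOR_RGB2BGR))
    return im,info
def ray(info,u,v):
    a=np.array([(u-info['cx'])/info['fx'],(v-info['cy'])/info['fy']]); p=a.copy()
    for _ in range(20): p=a/(1+info['k1']*(p@p))
    V=np.array(info['view']); R=V[:3,:3]; t=V[:3,3]
    return -R.T@t, R.T@np.array([p[0],-p[1],-1.])
def onz(info,u,v,z):
    c,d=ray(info,u,v); return c+d*(z-c[2])/d[2]
def proj(info,P):
    V=np.array(info['view']); p=V[:3,:3]@np.array(P)+V[:3,3]; s=np.array([p[0],-p[1]])/-p[2]
    s=s*(1+info['k1']*(s@s)); return s[0]*info['fx']+info['cx'],s[1]*info['fy']+info['cy']
E
python3 - <<'E'
from h import *
for n in ('scene','side','wrist'):
    im,i=snap(n,n+'0.png'); V=np.array(i['view']); print(n,i['fx'],i['k1'],(-V[:3,:3].T@V[:3,3]).round(3))
s=r.observe(); print(s['t'],s['ee_pos'],s['tcp_rot'],s['opening'],r.tcp_to_grasp)
a=[cv2.imread(f'pics/{n}0.png') for n in ('scene','side')]
E
```

```text
scene 381.41461830951135 -0.07948245016826082 [ 1.101 -0.24   0.757]
side 394.2002749024827 -0.027777994761385965 [0.538 0.842 0.742]
wrist 314.45935439258994 -0.0012099137129290636 [ 0.279 -0.508  0.374]
0.15 [ 0.20829357 -0.53548158  0.23057355] [-6.90959181e-04  9.82866806e-01  1.84315936e-01  2.28323155e-05] 0.08542547030642945 0.0187
```

View pics/scene0.png

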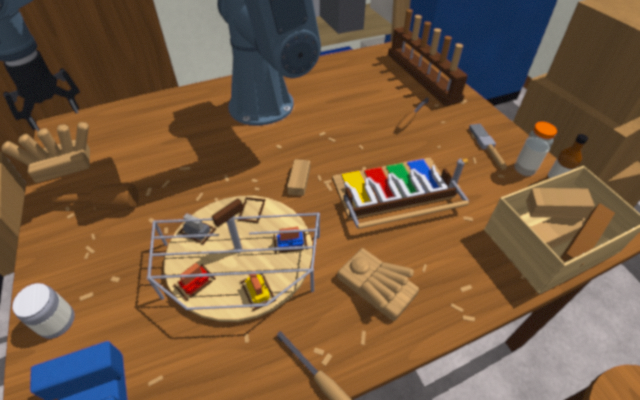

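View pics/side0.png

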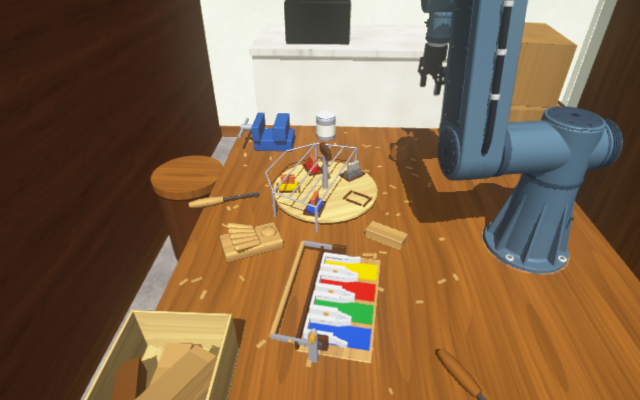

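```bash
python3 - <<'E'
from h import *
im,i=snap('scene')
P={'red':(195,280),'yel':(258,290),'blue':(290,238),'grey':(195,228),'grn':(252,210)}
for k,(u,v) in P.items(): print(k,onz(i,u,v,.045).round(3))
print('knob',onz(i,229,211,.161).round(3))
for k,p in dict(y=(354,185),r=(377,181),g=(399,178),b=(420,173)).items(): print(k,onz(i,*p,.01).round(3))
print('bar',onz(i,360,222,.04).round(3),onz(i,464,200,.04).round(3))
print('posts top',[onz(i,*p,.088).round(3) for p in ((152,222),(319,214),(150,250),(318,245))])
w,wi=snap('wrist'); V=np.array(wi['view']); print(V[:3,:3].round(2), [onz(wi,*p,0).round(2) for p in((0,0),(640,0),(640,400),(0,400))])
E
```

```text
red [ 0.623 -0.33   0.045]
yel [ 0.697 -0.212  0.045]
blue [ 0.598 -0.105  0.045]
grey [ 0.484 -0.303  0.045]
grn [ 0.483 -0.163  0.045]
knob [ 0.567 -0.219  0.161]
y [0.474 0.121 0.01 ]
r [0.485 0.186 0.01 ]
g [0.499 0.248 0.01 ]
b [0.505 0.313 0.01 ]
bar [0.615 0.066 0.04 ] [0.656 0.342 0.04 ]
posts top [array([ 0.466, -0.388,  0.088]), array([ 0.591, -0.03 ,  0.088]), array([ 0.543, -0.401,  0.088]), array([ 0.669, -0.065,  0.088])]
[[ 0.36 -0.93 -0.  ]
 [ 0.89  0.35 -0.29]
 [ 0.27  0.11  0.96]] [array([ 0.25, -0.16,  0.  ]), array([ 0.5 , -0.78,  0.  ]), array([ 0.05, -1.13,  0.  ]), array([-0.31, -0.2 ,  0.  ])]
```

```bash
python3 -m inch '[[[-1,0.2,-0.2,-0.3,0],[-1,0.85,-0.76,-0.3,0],[-1,0.85,-0.76,-0.3,0],[-1,0.85,-0.76,-0.3,0],[-1,0.85,-0.76,-0.3,0],[-1,0.85,-0.76,-0.3,0],[-1,0.85,-0.76,-0.3,0],[-1,0.85,-0.76,-0.3,0]]]'; python3 -c "
from h import *
s=r.observe();print(s)
"
```

```text
t: 0.92
ee_pos: [0.3501, -0.2544, 0.3251]
tcp_rot: [0.0, 0.983, 0.184, 0.0]
ft_force: [1.3, 0.2, 0.2]
opening: 0.0857
gripper_force: 0.0
{'t': 0.9167, 'q': array([-9.04242164e-01, -2.21444495e-01,  1.81449935e+00,  1.25551090e-04,
        1.54799440e+00,  2.96293302e-01]), 'dq': array([ 1.03862658, -0.29301337,  0.02709401,  0.00228315,  0.2561239 ,
        1.02984284]), 'effort': array([ -6.06558546, -25.48699021, -36.36530757,  -0.21132354,
        -0.04942727,  -1.45824831]), 'ee_pos': array([ 0.35006772, -0.25441181,  0.32506984]), 'tcp_rot': array([2.11758519e-04, 9.82912472e-01, 1.84073340e-01, 1.81435147e-04]), 'ft_force': array([1.25521785, 0.21461758, 0.18375351]), 'torque': array([-0.02822455, -0.03560033, -0.01519539]), 'gripper_force': 0.0, 'opening': 0.08570141486789311}
```

```bash
python3 -m inch '[[[-1,0.39,-0.35,-0.11,0.35],[-1,0.39,-0.35,-0.11,0.35],[-1,0.39,-0.35,-0.11,0.35],[-1,0.39,-0.35,-0.11,0.35],[-1,0.39,-0.35,-0.11,0.35],[-1,0.39,-0.35,-0.11,0.35],[-1,0.39,-0.35,-0.11,0.35],[-1,0.39,-0.35,-0.11,0.35]]]'; python3 -c "
from h import *
snap('wrist','w1.png')
"
```

```text
t: 1.58
ee_pos: [0.4697, -0.018, 0.3811]
tcp_rot: [-0.001, 0.996, -0.087, 0.001]
ft_force: [0.6, -0.0, -0.7]
opening: 0.085
gripper_force: 0.0
```

View pics/w1.png

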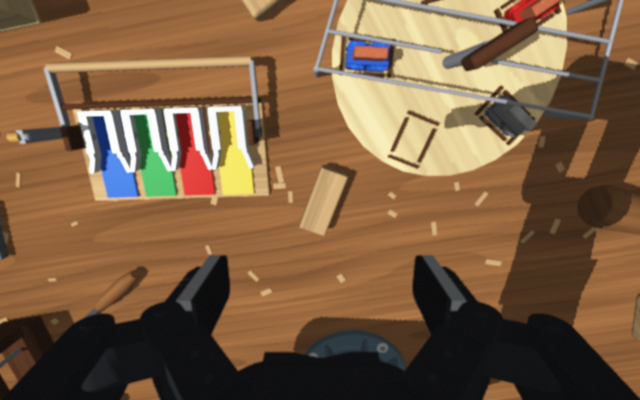

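```bash
python3 - <<'E'
from h import *
im,i=snap('wrist')
hsv=cv2.cvtColor(im,cv2.COLOR_RGB2HSV)
rng=dict(blue=(105,125),green=(50,80),red=(0,6),yellow=(22,32))
for k,(a,b) in rng.items():
    m=cv2.inRange(hsv,(a,170,60),(b,255,255)); m[:, 300:]=0; m[:90]=0;m[205:]=0
    n,l,st,_=cv2.connectedComponentsWithStats(m); j=1+np.argmax(st[1:,4]); ys,xs=np.where(l==j)
    # bottom end & edges on row near bottom
    yb=ys.max(); out=[]
    for row in (yb-6,yb-15): 
        x=xs[ys==row]; out+= [onz(i,x.min(),row,.01)[:2].round(4),onz(i,x.max()+1,row,.01)[:2].round(4)]
    print(k,st[j],'edges',*out,'front',onz(i,xs[ys>=yb-1].mean(),yb+.5,.01)[:2].round(4))
print('base',[onz(i,*p,.006)[:2].round(4) for p in ((98,200),(268,194))])
for z in (.03,.05,.07): print('bar',z,[onz(i,*p,z)[:2].round(4) for p in((46,68),(254,62))])
print('post',onz(i,8,137,.092).round(3),'cheeks')
print('knob',[onz(i,*p,.176)[:2].round(4) for p in ((470,59),(536,29))])
print('wire',[onz(i,*p,.088)[:2].round(4) for p in ((317,70),(592,118),(333,3))])
for k,p in dict(blue=(369,52),grey=(512,112),red=(540,10)).items(): print(k,onz(i,*p,.075)[:2].round(4))
print('pocket',onz(i,414,139,.03)[:2].round(4),'floor corners',[onz(i,*p,.033)[:2].round(3) for p in((404,113),(437,122),(420,166),(390,156))])
# disc circle
m=cv2.inRange(hsv,(18,60,150),(30,150,255)); pts=[]
for u in range(345,560,5):
    c=np.where(m[:182,u]>0)[0]
    if len(c) and c.max()>95: pts.append(onz(i,u,c.max()+.5,.027)[:2])
pts=np.array(pts)
from scipy.optimize import least_squares
f=least_squares(lambda c:np.hypot(*(pts-c).T)-.17,[.575,-.22],loss='soft_l1',f_scale=.002); print('disc',f.x,abs(f.fun).mean())
E
```

```text
blue [ 94 117  16  55 432] edges [0.5116 0.3434] [0.5098 0.3336] [0.5258 0.3378] [0.5238 0.3265] front [0.5005 0.3437]Traceback (most recent call last):
  File "<stdin>", line 11, in <module>
    return umr_minimum(a, axis, None, out, keepdims, initial, where)
ValueError: zero-size array to reduction operation minimum which has no identity
```

```bash
cat > m1.py <<'E'
from h import *
im,i=snap('wrist')
hsv=cv2.cvtColor(im,cv2.COLOR_RGB2HSV).astype(int)
for k,p in dict(blue=(120,185),green=(157,183),red=(198,183),yellow=(237,180)).items():
    c=hsv[p[1],p[0]]; d=abs(hsv-c); d[...,0]=np.minimum(d[...,0],180-d[...,0])
    m=((d[...,0]<9)&(d[...,1]<70)&(d[...,2]<90)).astype(np.uint8); m[:,300:]=0; m[:90]=0; m[205:]=0
    n,l,st,_=cv2.connectedComponentsWithStats(m); j=l[p[1],p[0]]; ys,xs=np.where(l==j); yb=np.percentile(ys,99)
    out=[]
    for row in (int(yb)-5,int(yb)-12):
        x=xs[ys==row]; e=[onz(i,x.min(),row+.5,.01)[:2],onz(i,x.max()+1,row+.5,.01)[:2]]; out+=[((e[0]+e[1])/2).round(4),np.linalg.norm(e[0]-e[1]).round(3)]
    print(k,c,st[j],'mid',*out,'front',onz(i,xs[ys>=yb-2].mean(),yb+.5,.01)[:2].round(4))
print('base',[onz(i,*p,.006)[:2].round(4) for p in ((98,200),(268,194))])
for z in (.03,.05,.07): print('bar',z,[onz(i,*p,z)[:2].round(4) for p in((46,68),(254,62))])
print('post',onz(i,8,137,.092).round(3),'cheeks')
print('knob',[onz(i,*p,.176)[:2].round(4) for p in ((470,59),(536,29))])
print('wire',[onz(i,*p,.088)[:2].round(4) for p in ((317,70),(592,118),(333,3))])
for k,p in dict(blue=(369,52),grey=(512,112),red=(540,10)).items(): print(k,onz(i,*p,.075)[:2].round(4))
print('pocket',onz(i,414,139,.03)[:2].round(4),'floor corners',[onz(i,*p,.033)[:2].round(3) for p in((404,113),(437,122),(420,166),(390,156))])
h=hsv.astype(np.uint8); m=cv2.inRange(h,(15,50,150),(32,150,255)); pts=[]
for u in range(345,560,5):
    c=np.where(m[:182,u]>0)[0]
    if len(c) and c.max()>95: pts.append(onz(i,u,c.max()+.5,.027)[:2])
pts=np.array(pts)
from scipy.optimize import least_squares
f=least_squares(lambda c:np.hypot(*(pts-c).T)-.17,[.575,-.22],loss='soft_l1',f_scale=.002); print('disc',f.x,len(pts),abs(f.fun).mean())
E
python3 m1.py
```

```text
blue [109 167 237] [  99  146   37   51 1069] mid [0.4621 0.3278] 0.053 [0.4741 0.325 ] 0.052 front [0.4541 0.3328]
green [ 67 143 200] [ 139  114   35   81 1163] mid [0.454  0.2615] 0.052 [0.466  0.2593] 0.052 front [0.4457 0.2646]
red [  1 187 229] [ 177  113   37   82 1313] mid [0.4428 0.1974] 0.054 [0.4548 0.1956] 0.054 front [0.4344 0.2008]
yellow [ 27 148 247] [ 216  111   37   85 1585] mid [0.4313 0.1325] 0.057 [0.4434 0.1311] 0.057 front [0.4233 0.1376]
base [array([0.4535, 0.3725]), array([0.4132, 0.0818])]
bar 0.03 [array([0.6614, 0.3526]), array([0.6167, 0.0525])]
bar 0.05 [array([0.6566, 0.3369]), array([0.6137, 0.049 ])]
bar 0.07 [array([0.6518, 0.3213]), array([0.6107, 0.0456])]
post [0.574 0.392 0.092] cheeks
knob [array([ 0.5596, -0.1895]), array([ 0.5759, -0.255 ])]
wire [array([ 0.5847, -0.0351]), array([ 0.462, -0.388]), array([ 0.6558, -0.0676])]
blue [ 0.5957 -0.1057]
grey [ 0.4869 -0.2896]
red [ 0.6065 -0.3242]
pocket [ 0.4666 -0.1658] floor corners [array([ 0.508, -0.154]), array([ 0.486, -0.202]), array([ 0.423, -0.171]), array([ 0.447, -0.126])]
disc [ 0.56787925 -0.2220848 ] 37 0.0008312323145102033
```

```bash
python3 -m inch '[[[-1,0.26,0.37,0.15,0.64],[-1,0.26,0.37,0.15,0.64],[-1,0.26,0.37,0.15,0.64],[-1,0.26,0.37,0.15,0.64],[-1,0.26,0.37,0.15,0.64],[-1,0.26,0.37,0.15,0.64],[-1,0.26,0.37,0.15,0.64],[-1,0.26,0.37,0.15,0.64]]]';python3 -m inch '[[[-1,0,0,0,0.01],[-1,0,0,0,0.01]]]'; python3 -c "
from h import *
snap('wrist','w2.png')
s=r.observe();print(s['ee_pos'],s['tcp_rot'])
"
```

```text
t: 2.4
ee_pos: [0.5611, -0.2315, 0.3017]
tcp_rot: [0.0, 0.828, -0.561, -0.002]
ft_force: [-0.2, 0.4, 0.7]
opening: 0.0854
gripper_force: 0.0
t: 2.57
ee_pos: [0.5619, -0.2293, 0.304]
tcp_rot: [0.0, 0.827, -0.562, -0.001]
ft_force: [-0.3, 0.4, -0.8]
opening: 0.0854
gripper_force: 0.0
[ 0.56214881 -0.2287936   0.30438622] [ 1.52125220e-04  8.27386434e-01 -5.61633002e-01 -1.92894200e-04]
```

View pics/w2.png

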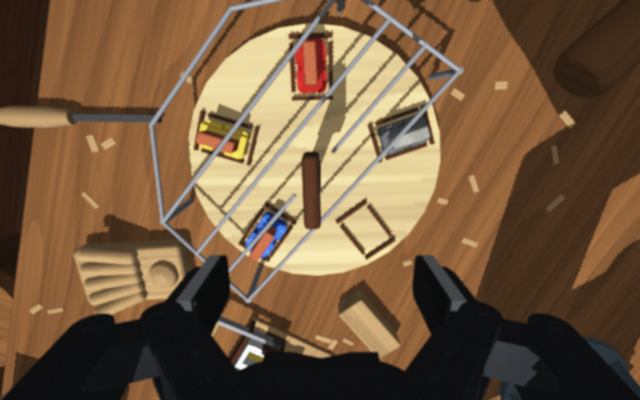

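```bash
python3 - <<'E'
from h import *
im,i=snap('wrist')
hsv=cv2.cvtColor(im,cv2.COLOR_RGB2HSV)
sub=im[140:240,290:335].astype(int); m=(sub.sum(2)<260).astype(np.uint8)
n,l,st,c=cv2.connectedComponentsWithStats(m); j=1+np.argmax(st[1:,4]); ys,xs=np.where(l==j)
rows=[(y,xs[ys==y].min(),xs[ys==y].max()) for y in range(ys.min(),ys.max(),12)]; print([(y+140,a+290,b+290) for y,a,b in rows])
A=onz(i,311.5,ys.min()+140,.176);B=onz(i,312,ys.max()+141,.176);print(A,B,(A+B)/2,np.degrees(np.arctan2(*(A-B)[1::-1])),np.linalg.norm(A-B))
for k,p in dict(red=(311,62),yel=(215,141),blue=(264,247),grey=(407,135)).items():
    q=onz(i,*p,.077)[:2]-[.568,-.222]; print(k,q,np.hypot(*q),np.degrees(np.arctan2(q[1],q[0])))
print([onz(i,*p,.088)[:2].round(4) for p in ((249,299),(460,70))])
E
```

```text
[(150, np.int64(315), np.int64(317)), (162, np.int64(302), np.int64(320)), (174, np.int64(303), np.int64(320)), (186, np.int64(304), np.int64(320)), (198, np.int64(304), np.int64(319)), (210, np.int64(303), np.int64(319)), (222, np.int64(305), np.int64(320))]
[ 0.58373189 -0.2588346   0.176     ] [ 0.55718428 -0.19161442  0.176     ] [ 0.57045809 -0.22522451  0.176     ] -68.44920337513256 0.0722725982249135
red [ 0.04821376 -0.11153834] 0.12151282873505405 -66.62301557114036
yel [0.12156146 0.00900491] 0.12189453285564225 4.236562349371709
blue [0.02509442 0.11646122] 0.11913414558129547 77.84013755936944
grey [-0.08341011 -0.07986679] 0.11548138803532251 -136.24319997500464
[array([ 0.5873, -0.0322]), array([ 0.4656, -0.3837])]
```

```bash
python3 -m inch '[[[-1,-0.005,-0.016,0.31,0],[-1,-0.005,-0.016,0.31,0],[-1,-0.005,-0.016,0.31,0],[-1,-0.005,-0.016,0.31,0],[-1,-0.005,-0.016,0.31,0],[1,-0.005,-0.016,0.31,0],[1,-0.005,-0.016,0.31,0],[1,-0.005,-0.016,0.31,0]]]'; python3 -m inch '[[[1,0,0,0,0],[1,0,0,0,0],[1,0,0,0,0],[1,0,0,0,0]]]'
```

```text
t: 3.33
ee_pos: [0.5714, -0.2237, 0.1532]
tcp_rot: [-0.0, 0.827, -0.562, 0.003]
ft_force: [0.5, 1.1, 0.8]
opening: 0.0517
gripper_force: 0.0
t: 3.67
ee_pos: [0.569, -0.2236, 0.1517]
tcp_rot: [0.001, 0.827, -0.562, 0.0]
ft_force: [-8.2, -1.3, 8.3]
opening: 0.0151
gripper_force: 59.9
```

```bash
python3 -m inch '[[[1,0,0,0,-0.07],[1,0,0,0,-0.14],[1,0,0,0,-0.21],[1,0,0,0,-0.28],[1,0,0,0,-0.35],[1,0,0,0,-0.42],[1,0,0,0,-0.49],[1,0,0,0,-0.56]]]'; python3 -m inch '[[[1,0,0,0,-0.07],[1,0,0,0,-0.14],[1,0,0,0,-0.21],[1,0,0,0,-0.28],[1,0,0,0,-0.35],[1,0,0,0,-0.37],[1,0,0,0,-0.37],[1,0,0,0,-0.37]]]';  python3 -m inch '[[[-1,0,0,0,0],[-1,0,0,0,0],[-1,0,0,0,0],[-1,0,0,0,0],[-1,0,0,0,0]]]'
```

```text
t: 4.33
ee_pos: [0.569, -0.2234, 0.1517]
tcp_rot: [0.001, 0.988, -0.154, -0.0]
ft_force: [-6.4, 0.1, 9.2]
opening: 0.0152
gripper_force: 59.8
t: 5.0
ee_pos: [0.569, -0.2233, 0.1517]
tcp_rot: [0.001, 0.991, 0.133, -0.0]
ft_force: [-8.7, 0.5, 8.8]
opening: 0.0149
gripper_force: 59.8
t: 5.42
ee_pos: [0.5697, -0.2223, 0.1494]
tcp_rot: [-0.0, 0.991, 0.133, 0.0]
ft_force: [-0.3, -0.6, 0.2]
opening: 0.0741
gripper_force: 0.0
```

```bash
python3 -m inch '[[[-1,0,0,-0.08,0],[-1,0,0,-0.16,0],[-1,-0.2,-0.134,-0.17,0.38],[-1,-0.2,-0.134,-0.17,0.38],[-1,-0.2,-0.134,-0.17,0.38],[-1,-0.2,-0.134,-0.17,0.38],[-1,-0.2,-0.134,-0.17,0.38],[-1,-0.2,-0.134,-0.17,0.38]]]';python3 -m inch '[[[-1,0,0,0,0],[-1,0,0,0,0]]]'; python3 -c "
from h import *
snap('wrist','w3.png')
s=r.observe();print(s['ee_pos'],s['tcp_rot'])
"
```

```text
t: 6.08
ee_pos: [0.4551, -0.1839, 0.235]
tcp_rot: [0.0, 0.986, -0.166, 0.0]
ft_force: [-0.4, -0.3, 0.5]
opening: 0.0853
gripper_force: 0.0
t: 6.25
ee_pos: [0.4558, -0.1842, 0.2346]
tcp_rot: [0.0, 0.987, -0.163, 0.0]
ft_force: [0.0, 1.0, 0.0]
opening: 0.0853
gripper_force: 0.0
[ 0.45578333 -0.18420925  0.23446055] [-7.15551395e-05  9.86566020e-01 -1.63363023e-01 -7.51940862e-05]
```

View pics/w3.png

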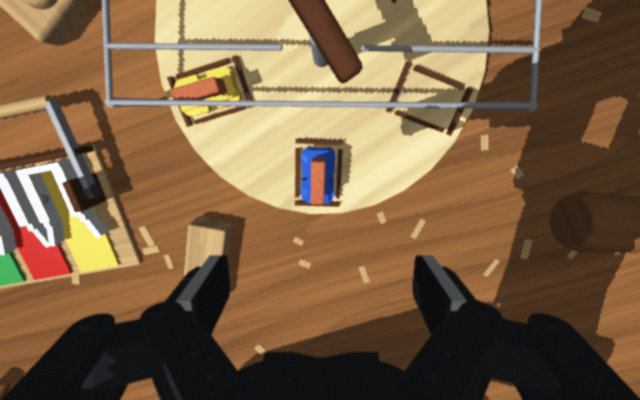

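```bash
cat >> h.py <<'E'
def rib(u0=318,v0=181,z=.077,w=60,show=False):
    """rib top centre and heading around pixel u0,v0"""
    im,i=snap('wrist'); s=r.observe(); hsv=cv2.cvtColor(im,cv2.COLOR_RGB2HSV)
    m=cv2.inRange(hsv,(3,70,110),(13,200,255)); 
    k=np.zeros_like(m); k[max(0,v0-w):v0+w,max(0,u0-w):u0+w]=255; m&=k
    n,l,st,c=cv2.connectedComponentsWithStats(m); j=1+np.argmax(st[1:,4])
    c,_=max([(x,cv2.contourArea(x)) for x in cv2.findContours((l==j).astype(np.uint8),cv2.RETR_EXTERNAL,cv2.CHAIN_APPROX_NONE)[0]],key=lambda t:t[1])
    P=np.array([onz(i,u+.5,v+.5,z)[:2] for u,v in c[:,0]],np.float32)*1000
    (cx,cy),(a,b),_=q=cv2.minAreaRect(P); B=cv2.boxPoints(q); e=[B[1]-B[0],B[2]-B[1]]; e=max(e,key=np.linalg.norm); ang=np.degrees(np.arctan2(e[1],e[0]))
    ang=(ang+90)%180-90
    print('rib px',st[j],'centre',cx,cy,'size',a,b,'ang',ang)
    return np.array([cx,cy])/1000,ang,s
def rel(s,P):
    """P world xyz or dxyz target TCP -> normalised tool shift"""
    w,x,y,z=s['tcp_rot']; yaw=2*np.arctan2(y,x); X=np.array([np.cos(yaw),np.sin(yaw)]); Y=np.array([X[1],-X[0]])
    d=np.array(P)-s['ee_pos']; print('yaw',np.degrees(yaw),'tool shift norm',((X@d[:2])/.5).round(4),((Y@d[:2])/.5).round(4),(-d[2]/.5).round(4))
E
python3 - <<'E'
from h import *
p,a,s=rib(); rel(s,[*p,.053])
q=p-[.569,-.2235]; print(np.hypot(*q),np.degrees(np.arctan2(q[1],q[0])))
E
```

```text
rib px [310 161  15  45 541] centre 456.663330078125 -180.10670471191406 size 13.055137634277344 44.755550384521484 ang -20.663475
yaw -18.83637506133276 tool shift norm -0.0009 -0.0083 0.3628
0.1204263487991532 158.87950096251356
```

```bash
python3 -m inch '[[[-1,-0.001,-0.008,0.08,0.02],[-1,-0.001,-0.008,0.16,0.02],[-1,-0.001,-0.008,0.24,0.02],[-1,-0.001,-0.008,0.32,0.02],[-1,-0.001,-0.008,0.363,0.02],[-1,-0.001,-0.008,0.363,0.02],[1,-0.001,-0.008,0.363,0.02],[1,-0.001,-0.008,0.363,0.02]]]';python3 -m inch '[[[1,0,0,0,0],[1,0,0,0,0],[1,0,0,0,0],[1,0,0,0,0],[1,0,0,0,0],[1,0,0,0,0]]]'
```

```text
t: 7.02
ee_pos: [0.4576, -0.181, 0.0545]
tcp_rot: [0.0, 0.984, -0.18, 0.001]
ft_force: [0.5, 0.5, 0.5]
opening: 0.0638
gripper_force: 0.0
t: 7.52
ee_pos: [0.457, -0.1807, 0.0543]
tcp_rot: [0.0, 0.984, -0.18, 0.001]
ft_force: [-0.1, 0.2, 6.6]
opening: 0.0129
gripper_force: 58.7
```

```bash
python3 -m inch '[[[1,0,0,-0.08,0],[1,0,0,-0.16,0],[1,0,0,-0.23,0],[1,-0.36,-0.952,-0.23,-0.13],[1,-0.36,-0.952,-0.23,-0.13],[1,-0.36,-0.952,-0.23,-0.13],[1,-0.36,-0.952,-0.23,-0.13],[1,-0.36,-0.952,-0.23,-0.13]]]'; python3 -c "
from h import *
s=r.observe();rel(s,[.458,.328,.17])"
```

```text
t: 8.18
ee_pos: [0.4558, 0.0299, 0.1683]
tcp_rot: [-0.0, 0.997, -0.079, 0.0]
ft_force: [1.0, 0.3, -1.3]
opening: 0.0128
gripper_force: 59.5
yaw -9.095663586290275 tool shift norm -0.09 -0.5894 -0.0034
```

```bash
python3 -m inch '[[[1,-0.09,-0.56,0,0],[1,-0.09,-0.56,0,0],[1,-0.09,-0.56,0,0],[1,-0.09,-0.56,0,0],[1,-0.09,-0.56,0,0],[1,-0.09,-0.56,0,0],[1,-0.09,-0.56,0,0],[1,-0.09,-0.56,0,0]]]'; python3 -m inch '[[[1,0,0,0,0],[1,0,0,0,0]]]'; python3 -c "
from h import *
s=r.observe();rel(s,[.458,.328,.17])
snap('wrist','w4.png')"
```

```text
t: 8.85
ee_pos: [0.455, 0.3173, 0.1682]
tcp_rot: [-0.001, 0.997, -0.076, 0.0]
ft_force: [-1.4, -1.5, -0.9]
opening: 0.0128
gripper_force: 59.6
t: 9.02
ee_pos: [0.4555, 0.3115, 0.1676]
tcp_rot: [0.0, 0.997, -0.078, -0.0]
ft_force: [-0.6, 0.3, -2.8]
opening: 0.0128
gripper_force: 59.6
yaw -8.999859599628705 tool shift norm -0.0002 -0.0334 -0.0048
```

View pics/w4.png

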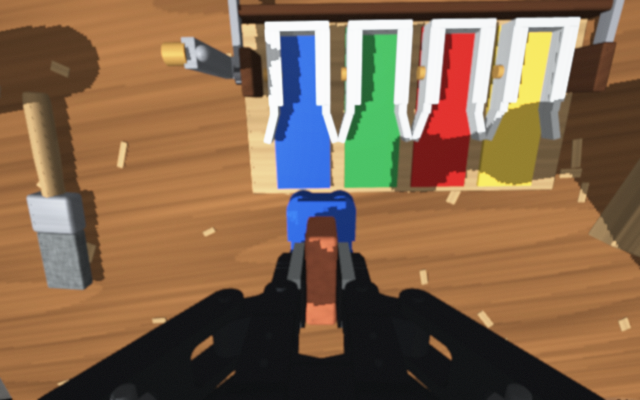

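```bash
cat > slots.py <<'E'
from h import *
im,i=snap('wrist'); hsv=cv2.cvtColor(im,cv2.COLOR_RGB2HSV)
H=dict(blue=(100,118),green=(55,78),red=(0,8),yellow=(22,32)); S=dict(blue=120,green=100,red=150,yellow=110)
box=dict(blue=(262,335),green=(335,408),red=(405,480),yellow=(470,560)); A=[];N=[]
for k in H:
    m=cv2.inRange(hsv,(H[k][0],S[k],60),(H[k][1],255,255)); m[:, :box[k][0]]=0; m[:,box[k][1]:]=0; m[192:]=0
    out=[]
    for v in (150,155,160,165,170,175,180):
        x=np.where(m[v])[0]
        if len(x)<10: continue
        a,b=[onz(i,u,v+.5,.010)[:2] for u in (x.min(),x.max()+1)]; out.append([*((a+b)/2),np.linalg.norm(a-b)])
    out=np.array(out); vb=np.where(m.sum(1)>255*15)[0].max(); f=onz(i,np.where(m[vb-2])[0].mean(),vb+1,.010)[:2]
    yaw=np.radians(-8.8); n=np.array([np.cos(yaw),np.sin(yaw)]); t=np.array([-n[1],n[0]])
    mid=out[:,:2]; print(k,'t',(mid@t).round(4),'w',out[:,2].round(3),'front n',(f@n).round(4),'ang',np.degrees(np.arctan2(*(mid[-1]-mid[0])[::-1])))
    for v in (40,60,80):
        x=np.where(m[v])[0]
        if len(x)>5:
            a,b=[onz(i,u,v+.5,.0315)[:2] for u in (x.min(),x.max()+1)]; print('   lip t',(((a+b)/2)@t).round(4),np.linalg.norm(a-b).round(4))
E
python3 slots.py; python3 -c "
from h import *
im,i=snap('wrist');a=[onz(i,*p,.006)[:2] for p in ((252,192),(553,188))];d=a[0]-a[1];print(a,np.linalg.norm(d),np.degrees(np.arctan2(-d[0],d[1])))"
```

```text
blue t [0.3956 0.3953 0.3954 0.3955 0.3951 0.3947 0.3948] w [0.052 0.051 0.051 0.051 0.051 0.052 0.052] front n 0.3982 ang 172.81138764348322
   lip t 0.3964 0.0274
   lip t 0.3964 0.027
   lip t 0.3964 0.0266
green t [0.3297 0.3295 0.3298 0.3296 0.3294 0.3297 0.3295] w [0.052 0.052 0.051 0.051 0.052 0.051 0.051] front n 0.3989 ang 171.71832266991765
   lip t 0.3309 0.0266
   lip t 0.3305 0.0262
   lip t 0.3302 0.0258
red t [0.2638 0.2637 0.2632 0.2637 0.2637 0.2631 0.2636] w [0.054 0.053 0.053 0.053 0.053 0.053 0.053] front n 0.3986 ang 171.58076136660142
   lip t 0.2661 0.0226
   lip t 0.2663 0.0221
   lip t 0.2661 0.0225
yellow t [0.1978 0.1979 0.198  0.1977 0.1978 0.198  0.1976] w [0.054 0.054 0.054 0.053 0.054 0.054 0.053] front n 0.3983 ang 171.44108144081486
   lip t 0.2149 0.0444
   lip t 0.2146 0.0435
   lip t 0.2148 0.0434
[array([0.45730663, 0.38147035]), array([0.41352457, 0.08213523])] 0.30252004631616414 -8.321324677498941
```

```bash
python3 -c "
from h import *
im,i=snap('wrist');s=r.observe(); hsv=cv2.cvtColor(im,cv2.COLOR_RGB2HSV)
m=cv2.inRange(hsv,(0,60,50),(14,220,255))
z=s['ee_pos'][2]+.0227; yaw=np.radians(-9); t=np.array([-np.sin(yaw),np.cos(yaw)]);n=np.array([t[1],-t[0]])
for v in (245,260,275,290,305,320):
    x=np.where(m[v,290:355])[0]+290; P=onz(i,(x.min()+x.max()+1)/2,v+.5,z)[:2]-s['ee_pos'][:2]; print(v,x.min(),x.max(),'n,t off',(P@n).round(4),(P@t).round(4))
rel(s,[.5571-.0741,.3143+.0112,.08])
"
```

```text
245 305 354 n,t off 0.0184 -0.003
260 305 336 n,t off 0.0114 0.0008
275 306 336 n,t off 0.0042 0.0006
290 306 335 n,t off -0.0033 0.0009
305 306 336 n,t off -0.011 0.0007
320 305 337 n,t off -0.0189 0.0007
yaw -9.15558507719771 tool shift norm 0.048 -0.038 0.1761
```

```bash
python3 -m inch '[[[1,0.048,-0.037,0,-0.005],[1,0.048,-0.037,0.08,-0.005],[1,0.048,-0.037,0.16,-0.005],[1,0.048,-0.037,0.23,-0.005],[1,0.048,-0.037,0.246,-0.005],[1,0.048,-0.037,0.246,-0.005],[1,0.048,-0.037,0.246,-0.005],[1,0.048,-0.037,0.246,-0.005]]]';  python3 -c "
from h import *
s=r.observe();rel(s,[.4828,.3248,.038])
snap('wrist','w5.png');snap('side','s5.png')"
```

```text
t: 9.88
ee_pos: [0.4849, 0.3268, 0.0479]
tcp_rot: [-0.001, 0.997, -0.075, 0.002]
ft_force: [0.6, 0.1, -1.5]
opening: 0.0127
gripper_force: 59.7
yaw -8.628039168748451 tool shift norm -0.0035 0.0046 0.0198
```

View pics/w5.png

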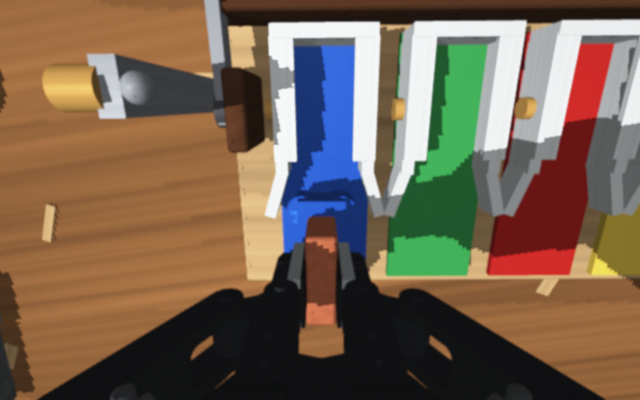

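```bash
python3 -m inch '[[[1,-0.002,0.004,0.02,0],[1,-0.002,0.004,0.02,0],[1,-0.002,0.004,0.02,0]]]'; cat > chan.py <<'E'
from h import *
import sys
lo,hi=int(sys.argv[1]),int(sys.argv[2]); ang=np.radians(-8.6)
im,i=snap('wrist');s=r.observe(); g=im.min(2).astype(int); t=np.array([-np.sin(ang),np.cos(ang)]);n=np.array([t[1],-t[0]])
for v in (60,80,100,120,140):
    row=im[v].astype(int); w=(row.min(1)>110)&(row.max(1)-row.min(1)<45); L=[u for u in range(lo,(lo+hi)//2) if w[u]]; R=[u for u in range((lo+hi)//2,hi) if w[u]]
    if not L or not R: continue
    a,b=max(L)+1,min(R); A,B=[onz(i,u,v+.5,.0315)[:2]-s['ee_pos'][:2] for u in (a,b)]; M=(A+B)/2
    print(v,a,b,'gap',np.linalg.norm(A-B).round(4),'n,t',(M@n).round(4),(M@t).round(4))
print(s['ee_pos'],s['ft_force'])
E
python3 chan.py 275 375
```

```text
t: 10.23
ee_pos: [0.4838, 0.3253, 0.037]
tcp_rot: [-0.001, 0.997, -0.075, 0.003]
ft_force: [3.9, 1.2, 4.7]
opening: 0.0127
gripper_force: 61.3
60 289 354 gap 0.0284 n,t 0.0934 0.0007
80 289 353 gap 0.0285 n,t 0.0852 0.0009
100 290 353 gap 0.0285 n,t 0.0768 0.0007
120 291 352 gap 0.0281 n,t 0.068 0.0007
140 291 352 gap 0.0286 n,t 0.0589 0.0007
[0.48378598 0.32534199 0.03698611] [3.77267938 2.81909855 5.68240855]
```

```bash
python3 -m inch '[[[1,0.01,0,-0.001,0],[1,0.02,0,-0.001,0],[1,0.03,0,-0.001,0],[1,0.04,0,-0.001,0],[1,0.05,0,-0.001,0],[1,0.06,0,-0.001,0],[1,0.07,0,-0.001,0],[1,0.07,0,-0.001,0]]]';python3 -c "
from h import *
rel(r.observe(),[.5570,.3136,.0375])"; python3 chan.py 275 375
```

```text
t: 10.95
ee_pos: [0.514, 0.3202, 0.037]
tcp_rot: [-0.0, 0.997, -0.075, -0.002]
ft_force: [-10.5, 1.5, 17.2]
opening: 0.0127
gripper_force: 63.3
yaw -8.565071331070776 tool shift norm 0.0871 0.0003 -0.0011
100 325 325 gap 0.0 n,t 0.0767 -0.0008
120 289 351 gap 0.0284 n,t 0.0679 0.0014
140 289 351 gap 0.0289 n,t 0.0589 0.0014
[0.51399316 0.32023064 0.03698005] [-11.57220236   0.86859394  17.15005245]
```

```bash
python3 -m inch '[[[1,0,-0.001,-0.003,0],[1,0.01,-0.001,-0.003,0],[1,0.02,-0.001,-0.003,0],[1,0.02,-0.001,-0.003,0],[1,0.02,-0.001,-0.003,0]]]';python3 -c "
from h import *
rel(r.observe(),[.5570,.3136,.0375])"
```

```text
t: 11.42
ee_pos: [0.5263, 0.3179, 0.0369]
tcp_rot: [0.0, 0.997, -0.075, 0.0]
ft_force: [-1.7, 0.5, 1.6]
opening: 0.0128
gripper_force: 61.3
yaw -8.615169940210846 tool shift norm 0.062 -0.0007 -0.0011
```

```bash
python3 -m inch '[[[1,0.01,0,-0.001,0],[1,0.02,0,-0.001,0],[1,0.03,0,-0.001,0],[1,0.04,0,-0.001,0],[1,0.05,0,-0.001,0],[1,0.06,0,-0.001,0],[1,0.063,0,-0.001,0],[1,0.063,0,-0.001,0]]]';python3 -c "
from h import *
rel(r.observe(),[.5570,.3136,.0375])"
```

```text
t: 12.08
ee_pos: [0.557, 0.3131, 0.037]
tcp_rot: [0.0, 0.997, -0.075, -0.0]
ft_force: [-1.4, -1.1, -0.4]
opening: 0.0128
gripper_force: 60.8
yaw -8.614593747075835 tool shift norm -0.0001 -0.0011 -0.001
```

```bash
python3 -m inch '[[[1,0.003,0,0,0],[1,0.003,0,0,0],[0.2,0.003,0,0,0],[0.2,0.003,0,0,0],[0.2,0.003,0,0,0],[0.2,0.003,0,0,0],[0.2,0.003,0,-0.08,0],[0.2,0.003,0,-0.16,0]]]'; python3 -m inch '[[[0.2,-0.05,0,-0.1,0],[0.2,-0.05,0,-0.1,0],[0.2,-0.05,0,-0.1,0]]]'; python3 -c "
from h import *
s=r.observe();im,i=snap('wrist','w6.png'); print(proj(i,[.557,.3138,.06]))"
```

```text
t: 12.75
ee_pos: [0.5561, 0.3123, 0.1148]
tcp_rot: [0.001, 0.997, -0.075, -0.003]
ft_force: [2.1, -0.0, 1.1]
opening: 0.0341
gripper_force: 0.0
t: 13.0
ee_pos: [0.5355, 0.3185, 0.1729]
tcp_rot: [-0.002, 0.997, -0.074, 0.004]
ft_force: [0.8, 0.0, -0.3]
opening: 0.0343
gripper_force: 0.0
(np.float64(324.36123216206744), np.float64(171.9039274803707))
```

View pics/w6.png

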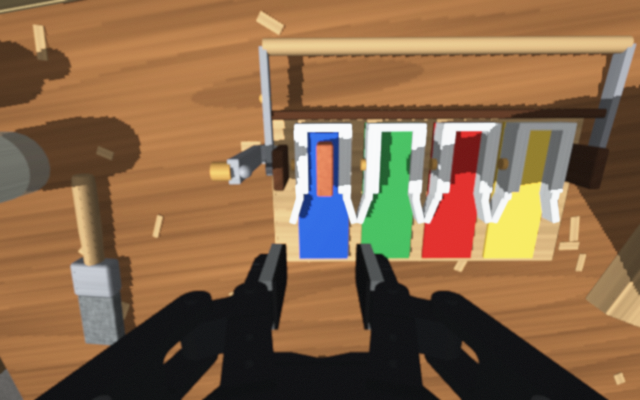

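```bash
python3 -c "
from h import *
p,a,s=rib(324,170,.06,40); d=p-[.5571,.3143]; n=np.array([.9888,-.1495]); print(d@n, d@np.array([.1495,.9888]))
rel(s,[.569,-.2235,.25])"
```

```text
rib px [316 143  16  52 772] centre 558.4288940429688 312.8572692871094 size 12.17518424987793 42.39640426635742 ang -8.7656555
0.001529698671264665 -0.001227902469482433
yaw -8.578822356722114 tool shift norm 0.2307 1.0586 -0.1644
```

```bash
python3 -m inch '[[[-1,0.23,0.99,-0.16,-0.266],[-1,0.23,0.99,-0.16,-0.266],[-1,0.23,0.99,-0.16,-0.266],[-1,0.23,0.99,-0.16,-0.266],[-1,0.23,0.99,-0.16,-0.266],[-1,0.23,0.99,-0.16,-0.266],[-1,0.23,0.99,-0.16,-0.266],[-1,0.23,0.99,-0.16,-0.266]]]'; python3 -c "
from h import *
rel(r.observe(),[.569,-.2235,.25])"
```

```text
t: 13.77
ee_pos: [0.558, -0.0066, 0.2161]
tcp_rot: [-0.001, 0.991, 0.133, -0.002]
ft_force: [0.3, 0.8, 0.1]
opening: 0.0858
gripper_force: 0.0
yaw 15.320826350719614 tool shift norm -0.0935 0.4242 -0.0679
```

```bash
python3 -m inch '[[[-1,-0.093,0.41,-0.05,0],[-1,-0.093,0.41,-0.05,0],[-1,-0.093,0.41,-0.05,0],[-1,-0.093,0.41,-0.05,0],[-1,-0.093,0.41,-0.05,0],[-1,-0.093,0.41,-0.05,0],[-1,-0.093,0.41,-0.05,0],[-1,-0.093,0.41,-0.05,0]]]'; python3 -c "
from h import *
rel(r.observe(),[.569,-.2235,.151])"
```

```text
t: 14.43
ee_pos: [0.5676, -0.2143, 0.2409]
tcp_rot: [-0.001, 0.991, 0.133, -0.001]
ft_force: [-0.4, 0.6, 0.1]
opening: 0.0851
gripper_force: 0.0
yaw 15.256178211489852 tool shift norm -0.0022 0.0185 0.1797
```

```bash
python3 -m inch '[[[-1,-0.002,0.019,0.08,0],[-1,-0.002,0.019,0.16,0],[-1,-0.002,0.019,0.18,0],[-1,-0.002,0.019,0.18,0],[1,-0.002,0.019,0.18,0],[1,-0.002,0.019,0.18,0],[1,-0.002,0.019,0.18,0],[1,-0.002,0.019,0.18,0]]]';python3 -m inch '[[[1,0,0,0,0],[1,0,0,0,0],[1,0,0,0,0]]]'
```

```text
t: 15.1
ee_pos: [0.5714, -0.2243, 0.1558]
tcp_rot: [0.001, 0.991, 0.134, 0.002]
ft_force: [0.3, -0.2, -0.2]
opening: 0.0389
gripper_force: 0.0
t: 15.35
ee_pos: [0.5703, -0.223, 0.1549]
tcp_rot: [-0.001, 0.991, 0.134, 0.0]
ft_force: [-2.8, 4.8, 6.8]
opening: 0.0148
gripper_force: 62.6
```

```bash
python3 -m inch '[[[1,0,0,0,-0.07],[1,0,0,0,-0.14],[1,0,0,0,-0.21],[1,0,0,0,-0.28],[1,0,0,0,-0.35],[1,0,0,0,-0.42],[1,0,0,0,-0.49],[1,0,0,0,-0.56]]]'; python3 -m inch '[[[1,0,0,0,-0.07],[1,0,0,0,-0.14],[1,0,0,0,-0.21],[1,0,0,0,-0.26],[1,0,0,0,-0.26],[1,0,0,0,-0.26]]]';  python3 -m inch '[[[-1,0,0,0,0],[-1,0,0,0,0],[-1,0,0,0,0],[-1,0,0,0,0],[-1,0,0,-0.08,0],[-1,0,0,-0.16,0],[-1,0,0,-0.16,0]]]'; python3 -c "
from h import *
rel(r.observe(),[.4556,-.1842,.235])"
```

```text
t: 16.02
ee_pos: [0.5695, -0.2221, 0.1549]
tcp_rot: [-0.002, 0.838, 0.545, 0.0]
ft_force: [-7.6, 9.5, 12.0]
opening: 0.0147
gripper_force: 63.2
t: 16.52
ee_pos: [0.569, -0.222, 0.1548]
tcp_rot: [-0.002, 0.712, 0.702, 0.0]
ft_force: [-9.6, 9.8, 12.7]
opening: 0.0147
gripper_force: 63.3
t: 17.1
ee_pos: [0.5738, -0.2263, 0.2423]
tcp_rot: [0.007, 0.712, 0.702, 0.002]
ft_force: [0.9, -1.6, 2.3]
opening: 0.0853
gripper_force: 0.0
yaw 89.13241276773971 tool shift norm 0.0807 -0.2377 0.0146
```

```bash
python3 -m inch '[[[-1,0.08,-0.238,0.015,0.6],[-1,0.08,-0.238,0.015,0.6],[-1,0.08,-0.238,0.015,0.6],[-1,0.08,-0.238,0.015,0.6],[-1,0.08,-0.238,0.015,0.6],[-1,0.08,-0.238,0.015,0.6],[-1,0.08,-0.238,0.015,0.6],[-1,0.08,-0.238,0.015,0.6]]]'; python3 -m inch '[[[-1,0,0,0,0.6],[-1,0,0,0,0.6],[-1,0,0,0,0.6],[-1,0,0,0,0.6],[-1,0,0,0,0.6],[-1,0,0,0,0.6],[-1,0,0,0,0.6],[-1,0,0,0,0.6]]]';python3 -m inch '[[[-1,0,0,0,0.01],[-1,0,0,0,0.01]]]';  python3 -c "
from h import *
p,a,s=rib(w=70); rel(s,[*p,.053]); snap('wrist','w7.png')"
```

```text
t: 17.77
ee_pos: [0.4518, -0.1824, 0.226]
tcp_rot: [0.0, 0.954, 0.299, 0.0]
ft_force: [-1.3, 0.8, -0.3]
opening: 0.0857
gripper_force: 0.0
t: 18.43
ee_pos: [0.4518, -0.1824, 0.2259]
tcp_rot: [0.0, 0.986, -0.167, 0.0]
ft_force: [-0.0, 0.4, -0.7]
opening: 0.0855
gripper_force: 0.0
t: 18.6
ee_pos: [0.4518, -0.1823, 0.2259]
tcp_rot: [0.0, 0.985, -0.171, 0.0]
ft_force: [-0.1, 1.2, -0.4]
opening: 0.0857
gripper_force: 0.0
rib px [315 158  15  46 622] centre 455.4144287109375 -184.2372283935547 size 13.650327682495117 44.10968017578125 ang -19.693306
yaw -19.652944923285467 tool shift norm 0.0082 0.0013 0.3457
```

View pics/w7.png

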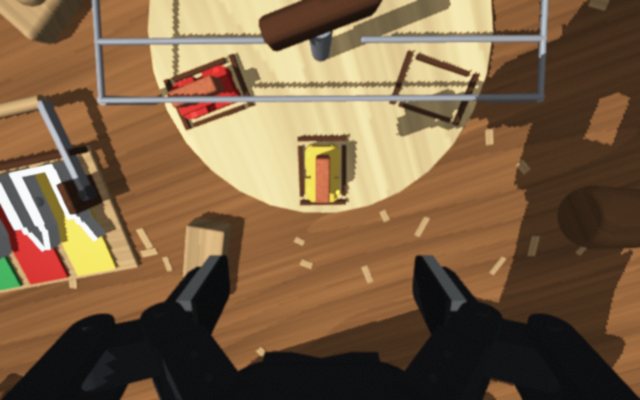

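```bash
python3 -m inch '[[[-1,0.008,0.002,0.08,0],[-1,0.008,0.002,0.16,0],[-1,0.008,0.002,0.24,0],[-1,0.008,0.002,0.32,0],[-1,0.008,0.002,0.345,0],[-1,0.008,0.002,0.345,0],[1,0.008,0.002,0.345,0],[1,0.008,0.002,0.345,0]]]';python3 -m inch '[[[1,0,0,0,0],[1,0,0,0,0],[1,0,0,0,0],[1,0,0,0,0],[1,0,0,0,0],[1,0,0,0,0]]]';python3 -m inch '[[[1,0,0,-0.08,0],[1,0,0,-0.16,0],[1,0,0,-0.23,0],[1,0,0,-0.23,0]]]';  python3 -c "
from h import *
s=r.observe(); rel(s,[.427,.133,.165])"
```

```text
t: 19.37
ee_pos: [0.4563, -0.1853, 0.0548]
tcp_rot: [0.001, 0.985, -0.171, 0.001]
ft_force: [-0.5, -0.3, 0.7]
opening: 0.0637
gripper_force: 0.0
t: 19.87
ee_pos: [0.4558, -0.1849, 0.0544]
tcp_rot: [0.0, 0.985, -0.172, 0.001]
ft_force: [-1.3, 1.3, 7.0]
opening: 0.0127
gripper_force: 59.1
t: 20.2
ee_pos: [0.4589, -0.1869, 0.1757]
tcp_rot: [0.003, 0.985, -0.171, 0.006]
ft_force: [1.5, -1.0, -2.6]
opening: 0.013
gripper_force: 59.5
yaw -19.73754467600948 tool shift norm -0.2761 -0.5807 0.0215
```

```bash
python3 -m inch '[[[1,-0.22,-0.59,0,-0.124],[1,-0.22,-0.59,0,-0.124],[1,-0.22,-0.59,0,-0.124],[1,-0.22,-0.59,0,-0.124],[1,-0.22,-0.59,0,-0.124],[1,-0.22,-0.59,0,-0.124],[1,-0.22,-0.59,0,-0.124],[1,-0.22,-0.59,0,-0.124]]]';python3 -m inch '[[[1,0,0,0.08,0],[1,0,0,0.1,0],[1,0,0,0.1,0],[1,0,0,0.1,0]]]';  python3 -c "
from h import *
s=r.observe(); rel(s,[.4526,.1295,.048]);snap('wrist','w8.png')"
```

```text
t: 20.87
ee_pos: [0.45, 0.1341, 0.1678]
tcp_rot: [-0.001, 0.997, -0.074, -0.0]
ft_force: [0.1, 0.0, -0.9]
opening: 0.013
gripper_force: 59.7
t: 21.2
ee_pos: [0.4505, 0.13, 0.1177]
tcp_rot: [0.0, 0.997, -0.075, -0.001]
ft_force: [-0.4, -0.3, -1.7]
opening: 0.0127
gripper_force: 59.6
yaw -8.630336836202614 tool shift norm 0.0044 0.0004 0.1394
```

View pics/w8.png

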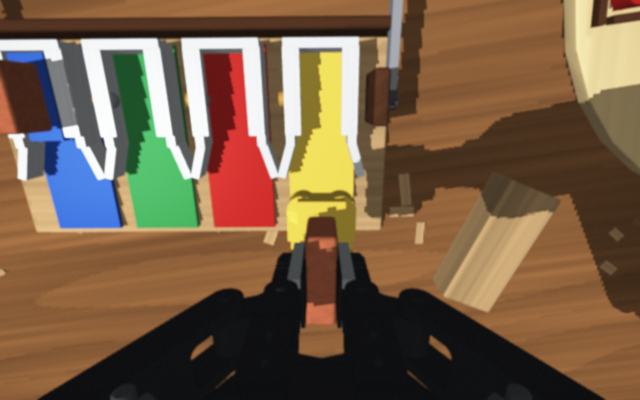

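```bash
python3 -m inch '[[[1,0.004,0,0.08,0],[1,0.004,0,0.14,0],[1,0.004,0,0.158,0],[1,0.004,0,0.158,0],[1,0.004,0,0.158,0],[1,0.004,0,0.158,0]]]';python3 chan.py 275 375;  python3 -c "
from h import *
rel(r.observe(),[.5268,.1183,.038])"
```

```text
t: 21.75
ee_pos: [0.4548, 0.1298, 0.0409]
tcp_rot: [-0.0, 0.997, -0.075, 0.001]
ft_force: [-0.1, 0.1, -1.7]
opening: 0.013
gripper_force: 60.4
60 290 354 gap 0.0287 n,t 0.0939 0.0003
80 291 353 gap 0.0282 n,t 0.0855 0.0003
100 291 353 gap 0.0287 n,t 0.0768 0.0003
120 292 352 gap 0.0283 n,t 0.0678 0.0003
140 293 352 gap 0.0283 n,t 0.0585 0.0001
[0.45475915 0.12988521 0.04088127] [ 0.3401542 -0.2475754 -1.7085616]
yaw -8.635406612079718 tool shift norm 0.1459 0.0013 0.0058
```

```bash
python3 -m inch '[[[1,0,0.001,0.005,0],[1,0.02,0.001,0.005,0],[1,0.04,0.001,0.005,0],[1,0.06,0.001,0.005,0],[1,0.082,0.001,0.005,0],[1,0.082,0.001,0.005,0]]]';python3 chan.py 275 375;  python3 -c "
from h import *
rel(r.observe(),[.5268,.1183,.038])"
```

```text
t: 22.3
ee_pos: [0.497, 0.123, 0.0377]
tcp_rot: [-0.0, 0.997, -0.075, 0.002]
ft_force: [0.8, -0.8, -1.3]
opening: 0.0127
gripper_force: 60.8
120 325 325 gap 0.0 n,t 0.0695 -0.001
140 291 351 gap 0.0282 n,t 0.0604 0.0009
[0.49545539 0.12318927 0.03721415] [-0.3665735  -0.18265791 -1.78851097]
yaw -8.632061021914048 tool shift norm 0.0634 0.0003 -0.0016
```

```bash
python3 -m inch '[[[1,0.01,0,0,0],[1,0.02,0,0,0],[1,0.03,0,0,0],[1,0.04,0,0,0],[1,0.05,0,0,0],[1,0.06,0,0,0],[1,0.064,0,0,0],[1,0.064,0,0,0]]]';python3 -c "
from h import *
rel(r.observe(),[.5268,.1183,.0375])"
```

```text
t: 23.02
ee_pos: [0.5159, 0.1202, 0.0372]
tcp_rot: [0.0, 0.997, -0.074, -0.011]
ft_force: [-35.0, 2.1, 43.1]
opening: 0.0127
gripper_force: 72.5
yaw -8.508223754908158 tool shift norm 0.0221 0.0006 -0.0005
```

```bash
python3 -m inch '[[[1,-0.022,0,-0.004,0],[1,-0.022,0,-0.004,0],[1,-0.022,0,-0.004,0]]]';python3 -c "
from h import *
s=r.observe();rel(s,[.5268,.1183,.0375]);print(s['ft_force'],s['torque']);im,i=snap('wrist');snap('wrist','w9.png')"
```

```text
t: 23.27
ee_pos: [0.5112, 0.1201, 0.0376]
tcp_rot: [0.001, 0.997, -0.075, -0.003]
ft_force: [-6.9, -3.6, -1.4]
opening: 0.0126
gripper_force: 65.3
yaw -8.57492386518709 tool shift norm 0.0313 -0.0011 0.0001
[-6.87061786 -3.59974763 -1.37857031] [-0.50379821  0.86345499 -0.09519479]
```

View pics/w9.png

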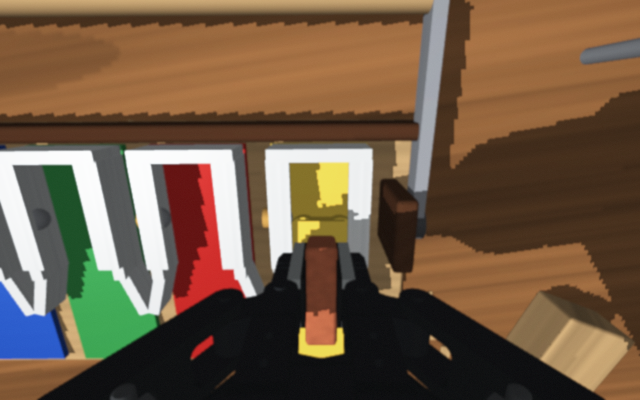

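```bash
python3 -c "
from h import *
im,i=snap('wrist');s=r.observe();z=s['ee_pos'][2]+.0227
n=np.array([.9888,-.1495]);t=np.array([.1495,.9888])
for p in((321,343),(306,300),(336,300),(306,335),(337,335)):
  P=onz(i,*p,z)[:2]-s['ee_pos'][:2];print(p,(P@n).round(4),(P@t).round(4))
print(((s['ee_pos'][:2]-[.5268,.1183])@n))"; python3 chan.py 250 390
```

```text
(321, 343) -0.0314 0.0009
(306, 300) -0.008 0.0076
(336, 300) -0.008 -0.0057
(306, 335) -0.0268 0.0079
(337, 335) -0.0269 -0.0065
-0.015606406933533795
[0.51130493 0.12007953 0.03758696] [-7.22307528 -2.54104891 -0.54447067]
```

```bash
python3 -m inch '[[[0.3,0,0,0,0],[0.3,0,0,0,0],[0.3,0,0,0,0],[0.3,-0.019,0,0,0],[0.3,-0.019,0,0,0],[1,-0.019,0,0,0],[1,-0.019,0,0,0],[1,-0.019,0,0,0]]]';python3 -m inch '[[[1,0,0,0,0],[1,0,0,0,0],[1,0,0,0,0]]]';python3 -c "
from h import *
im,i=snap('wrist');s=r.observe();z=s['ee_pos'][2]+.0227;rel(s,[.5268,.1183,.0375])
hsv=cv2.cvtColor(im,cv2.COLOR_RGB2HSV);m=cv2.inRange(hsv,(0,60,50),(14,220,255))
n=np.array([.9888,-.1495]);t=np.array([.1495,.9888])
ys=np.where(m[:,316:326].sum(1)>255*6)[0];print(ys.min(),ys.max())
for v in(270,290,310):
  x=np.where(m[v,290:355])[0]+290;P=onz(i,(x.min()+x.max()+1)/2,v+.5,z)[:2]-s['ee_pos'][:2];print(v,x.min(),x.max(),(P@n).round(4),(P@t).round(4))
P=onz(i,321,ys.max()+1,z)[:2]-s['ee_pos'][:2];print(P@n)"
```

```text
t: 24.13
ee_pos: [0.5051, 0.1218, 0.039]
tcp_rot: [-0.0, 0.997, -0.075, -0.0]
ft_force: [-1.1, -0.0, 1.2]
opening: 0.0128
gripper_force: 62.9
t: 24.38
ee_pos: [0.5051, 0.1218, 0.0389]
tcp_rot: [-0.0, 0.997, -0.075, -0.0]
ft_force: [-2.0, 0.0, 3.3]
opening: 0.0125
gripper_force: 63.1
yaw -8.59834011836366 tool shift norm 0.0439 0.0005 0.0029
0 357
270 307 335 0.0067 0.0007
290 307 335 -0.0032 0.0007
310 306 335 -0.0136 0.0009
-0.039976338775476856
```

```bash
cat > ribend.py <<'E'
from h import *
im,i=snap('wrist');s=r.observe();z=s['ee_pos'][2]+.0227
hsv=cv2.cvtColor(im,cv2.COLOR_RGB2HSV);m=cv2.inRange(hsv,(0,60,50),(14,220,255))
n=np.array([.9888,-.1495]);v=280
while m[v+1,316:327].sum()>255*6: v+=1
print('rear row',v,'stone centre rel tcp',((onz(i,321,v+1,z)[:2]-s['ee_pos'][:2])@n+.022).round(4), 'ft',s['ft_force'])
E
python3 ribend.py
```

```text
rear row 337 stone centre rel tcp -0.0065 ft [-2.66416871 -0.29321695  2.77761102]
```

```bash
python3 -m inch '[[[1,0.01,0,-0.001,0],[1,0.02,0,-0.001,0],[1,0.02,0,-0.001,0],[1,0.02,0,-0.001,0]]]'; python3 ribend.py;python3 -c "
from h import *
rel(r.observe(),[.5268,.1183,.0375])"
```

```text
t: 24.82
ee_pos: [0.5129, 0.1196, 0.039]
tcp_rot: [0.001, 0.997, -0.075, -0.002]
ft_force: [-10.2, -4.7, 9.9]
opening: 0.0124
gripper_force: 64.0
rear row 338 stone centre rel tcp -0.0071 ft [-8.22901084 -4.07801371  8.92510373]
yaw -8.574853967070174 tool shift norm 0.0278 -0.0015 0.003
```

```bash
python3 -m inch '[[[1,0.01,0,-0.002,0],[1,0.02,0,-0.002,0],[1,0.03,0,-0.002,0],[1,0.03,0,-0.002,0],[1,0.03,0,-0.002,0]]]'; python3 ribend.py;python3 -c "
from h import *
rel(r.observe(),[.5268,.1183,.0375])"
```

```text
t: 25.28
ee_pos: [0.5294, 0.1173, 0.0396]
tcp_rot: [0.001, 0.997, -0.075, -0.001]
ft_force: [-1.8, -4.6, -3.1]
opening: 0.0127
gripper_force: 62.2
rear row 337 stone centre rel tcp -0.0065 ft [-1.12956466 -5.72828147 -3.76231227]
yaw -8.597346865420846 tool shift norm -0.0055 -0.0011 0.0042
```

```bash
python3 -m inch '[[[1,0.005,0,0,0],[1,0.008,0,0,0],[1,0.011,0,0,0],[1,0.011,0,0,0],[1,0.011,0,0,0]]]'; python3 ribend.py;python3 -c "
from h import *
rel(r.observe(),[.5268,.1183,.0375])"
```

```text
t: 25.75
ee_pos: [0.5362, 0.1174, 0.0407]
tcp_rot: [-0.0, 0.997, -0.075, 0.001]
ft_force: [1.7, -1.1, -2.0]
opening: 0.0128
gripper_force: 62.3
rear row 337 stone centre rel tcp -0.0064 ft [ 1.73079028 -2.71243216 -2.57332126]
yaw -8.600065275005113 tool shift norm -0.0186 0.0008 0.0064
```

```bash
python3 -m inch '[[[0.2,0,0,0,0],[0.2,0,0,0,0],[0.2,0,0,0,0],[0.2,0,0,0,0],[0.2,0,0,-0.08,0],[0.2,0,0,-0.16,0],[0.2,-0.08,0,-0.25,0],[0.2,-0.08,0,-0.25,0]]]'; python3 -m inch '[[[0.2,0,0,0,0],[0.2,0,0,0,0]]]'; python3 -c "
from h import *
s=r.observe();im,i=snap('wrist','w10.png'); u=[int(x) for x in proj(i,[.527,.119,.06])];print(u)
p,a,s=rib(u[0],u[1],.06,40); d=p-[.5269,.1190]; n=np.array([.9888,-.1495]); print(d@n, d@np.array([.1495,.9888]))
rel(s,[.569,-.2235,.25])"
```

```text
t: 26.47
ee_pos: [0.4965, 0.1237, 0.1696]
tcp_rot: [-0.0, 0.997, -0.075, 0.002]
ft_force: [0.2, 0.9, 0.1]
opening: 0.0343
gripper_force: 0.0
t: 26.63
ee_pos: [0.4962, 0.1234, 0.1663]
tcp_rot: [-0.0, 0.997, -0.075, 0.001]
ft_force: [0.2, 0.2, -0.4]
opening: 0.034
gripper_force: 0.0
[321, 161]
rib px [314 132  16  54 852] centre 528.224853515625 118.2801742553711 size 12.124496459960938 42.429134368896484 ang -8.908936
0.0014176291050719686 -0.0005136980957031343
yaw -8.603400925499955 tool shift norm 0.2489 0.6635 -0.1714
```

View pics/w10.png

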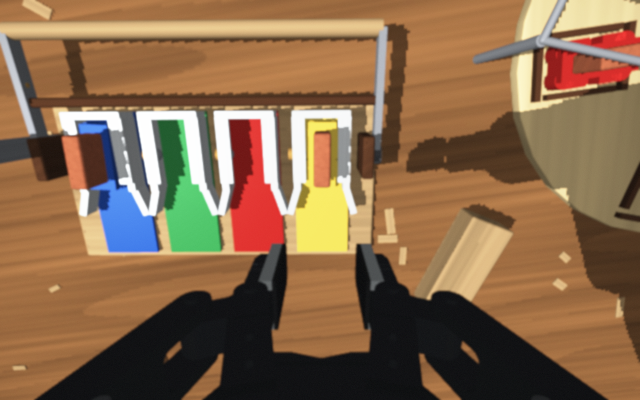

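```bash
python3 -c "
from h import *
im,i=snap('wrist');print([proj(i,[.5584+a*.989,.3129-a*.1495,.06]) for a in(-.022,0,.022)])"
python3 -m inch '[[[-1,0.249,0.66,-0.17,0.915],[-1,0.249,0.66,-0.17,0.915],[-1,0.249,0.66,-0.17,0.915],[-1,0.249,0.66,-0.17,0.915],[-1,0.249,0.66,-0.17,0.915],[-1,0.249,0.66,-0.17,0.915],[-1,0.249,0.66,-0.17,0.915],[-1,0.249,0.66,-0.17,0.915]]]'; python3 -c "
from h import *
rel(r.observe(),[.569,-.2235,.25])"
```

```text
[(np.float64(79.38798586860784), np.float64(185.32674375762798)), (np.float64(73.12291782403398), np.float64(158.38376009639325)), (np.float64(66.52893691637726), np.float64(130.00549122365132))]
t: 27.45
ee_pos: [0.5633, -0.196, 0.2418]
tcp_rot: [0.0, 0.837, -0.547, -0.001]
ft_force: [0.9, -0.1, -0.6]
opening: 0.0853
gripper_force: 0.0
yaw -66.28507987100977 tool shift norm 0.055 0.0118 -0.0164
```

```bash
python3 -m inch '[[[-1,0.045,0.011,-0.01,0.27],[-1,0.045,0.011,-0.01,0.27],[-1,0.045,0.011,-0.01,0.27],[-1,0.045,0.011,-0.01,0.27],[-1,0.045,0.011,-0.01,0.27],[-1,0.045,0.011,-0.01,0.27]]]'; python3 -c "
from h import *
rel(r.observe(),[.569,-.2235,.152])"
```

```text
t: 27.95
ee_pos: [0.5674, -0.2166, 0.2466]
tcp_rot: [-0.0, -0.706, 0.708, 0.001]
ft_force: [0.5, 0.5, -0.4]
opening: 0.0853
gripper_force: 0.0
yaw 269.8880721387427 tool shift norm 0.0138 -0.0032 0.1892
```

```bash
python3 -m inch '[[[-1,0.013,-0.003,0.08,0.008],[-1,0.013,-0.003,0.16,0.008],[-1,0.013,-0.003,0.187,0.008],[-1,0.013,-0.003,0.187,0.008],[-1,0.013,-0.003,0.187,0.008],[1,0.013,-0.003,0.187,0.008],[1,0.013,-0.003,0.187,0.008],[1,0.013,-0.003,0.187,0.008]]]';python3 -m inch '[[[1,0,0,0,0],[1,0,0,0,0],[1,0,0,0,0],[1,0,0,0,0]]]';python3 -m inch '[[[1,0,0,0,-0.07],[1,0,0,0,-0.14],[1,0,0,0,-0.21],[1,0,0,0,-0.28],[1,0,0,0,-0.35],[1,0,0,0,-0.42],[1,0,0,0,-0.49],[1,0,0,0,-0.56]]]'; python3 -m inch '[[[1,0,0,0,-0.07],[1,0,0,0,-0.14],[1,0,0,0,-0.21],[1,0,0,0,-0.24],[1,0,0,0,-0.24],[1,0,0,0,-0.24]]]'
```

```text
t: 28.62
ee_pos: [0.5704, -0.2236, 0.1574]
tcp_rot: [0.0, -0.702, 0.713, -0.002]
ft_force: [0.1, 0.3, 0.2]
opening: 0.0516
gripper_force: 0.0
t: 28.95
ee_pos: [0.569, -0.2231, 0.1559]
tcp_rot: [-0.0, -0.701, 0.713, -0.0]
ft_force: [-2.7, 1.7, 4.9]
opening: 0.0146
gripper_force: 62.2
t: 29.62
ee_pos: [0.5688, -0.2232, 0.1558]
tcp_rot: [0.0, 0.939, -0.344, -0.0]
ft_force: [-4.0, 0.3, 6.8]
opening: 0.0148
gripper_force: 62.3
t: 30.12
ee_pos: [0.5687, -0.2233, 0.1559]
tcp_rot: [0.0, 0.986, -0.164, -0.0]
ft_force: [-5.1, 1.0, 6.4]
opening: 0.0149
gripper_force: 62.3
```

```bash
python3 -m inch '[[[-1,0,0,0,0],[-1,0,0,0,0],[-1,0,0,0,0],[-1,0,0,0,0],[-1,0,0,-0.08,0],[-1,0,0,-0.16,0],[-1,-0.12,0,-0.16,0],[-1,-0.23,0,-0.16,0]]]'; python3 -m inch '[[[-1,-0.01,0,0,0],[-1,-0.01,0,0,0],[-1,-0.01,0,0,0],[-1,-0.01,0,0,0]]]';  python3 -c "
from h import *
p,a,s=rib(w=70); rel(s,[*p,.053]); snap('wrist','w11.png')"
```

```text
t: 30.78
ee_pos: [0.4926, -0.1977, 0.2387]
tcp_rot: [0.002, 0.986, -0.164, 0.004]
ft_force: [-0.7, -0.4, -0.4]
opening: 0.0851
gripper_force: 0.0
t: 31.12
ee_pos: [0.4867, -0.195, 0.2355]
tcp_rot: [0.0, 0.986, -0.164, 0.001]
ft_force: [-0.7, -0.3, -0.1]
opening: 0.0858
gripper_force: 0.0
rib px [303 177  32  57 736] centre 465.5971374511719 -181.25006103515625 size 28.121191024780273 61.46427536010742 ang -7.044075
yaw -18.916178368275023 tool shift norm -0.0488 -0.0123 0.3646
```

View pics/w11.png

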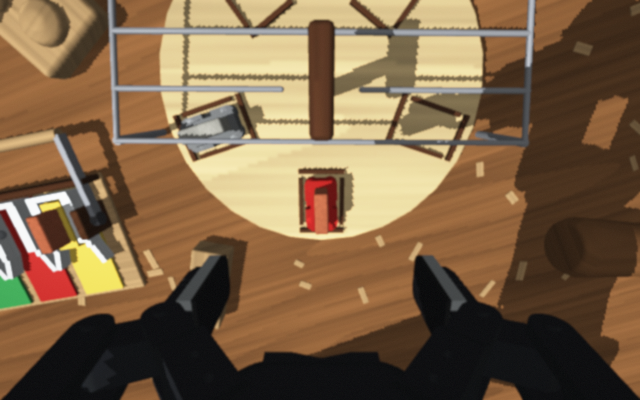

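```bash
python3 -m inch '[[[-1,-0.062,0,0,0],[-1,-0.062,0,0,0],[-1,-0.062,0,0,0],[-1,-0.062,0,0,0]]]'; sed -i 's/m=cv2.inRange(hsv,(3,70,110),(13,200,255))/m=cv2.inRange(hsv,(5,70,110),(13,175,255))/' h.py; python3 -c "
from h import *
p,a,s=rib(w=70); rel(s,[*p,.053])
im,i=snap('wrist');hsv=cv2.cvtColor(im,cv2.COLOR_RGB2HSV);print(hsv[150:210:6,320].tolist())"
```

```text
t: 31.55
ee_pos: [0.4572, -0.1848, 0.2353]
tcp_rot: [0.0, 0.986, -0.164, 0.001]
ft_force: [0.4, -0.8, -0.5]
opening: 0.085
gripper_force: 0.0
rib px [310 162  23  45 624] centre 455.7632141113281 -184.00682067871094 size 22.2052059173584 44.80765914916992 ang -18.909836
yaw -18.916298593353417 tool shift norm -0.0035 -0.0007 0.3647
[[5, 168, 105], [0, 204, 205], [8, 161, 98], [9, 154, 219], [9, 156, 213], [9, 154, 214], [9, 157, 213], [9, 156, 211], [9, 155, 211], [9, 158, 199]]
```

```bash
python3 -m inch '[[[-1,-0.003,0,0.08,0],[-1,-0.003,0,0.16,0],[-1,-0.003,0,0.24,0],[-1,-0.003,0,0.32,0],[-1,-0.003,0,0.364,0],[-1,-0.003,0,0.364,0],[1,-0.003,0,0.364,0],[1,-0.003,0,0.364,0]]]';python3 -m inch '[[[1,0,0,0,0],[1,0,0,0,0],[1,0,0,0,0],[1,0,0,0,0],[1,0,0,0,0],[1,0,0,0,0]]]';python3 -m inch '[[[1,0,0,-0.08,0],[1,0,0,-0.16,0],[1,0,0,-0.23,0],[1,0,0,-0.23,0]]]'; python3 ribend.py; python3 -c "
from h import *
s=r.observe(); rel(s,[.5368-.0742,.1833+.0112,.12])"
```

```text
t: 32.32
ee_pos: [0.4564, -0.1848, 0.0545]
tcp_rot: [0.001, 0.986, -0.164, 0.001]
ft_force: [1.7, -0.8, 1.0]
opening: 0.0635
gripper_force: 0.0
t: 32.82
ee_pos: [0.4556, -0.1843, 0.0542]
tcp_rot: [0.0, 0.986, -0.164, 0.001]
ft_force: [-1.4, 1.2, 6.5]
opening: 0.0129
gripper_force: 58.9
t: 33.15
ee_pos: [0.4587, -0.1864, 0.1756]
tcp_rot: [0.003, 0.986, -0.164, 0.006]
ft_force: [1.8, -1.8, -1.3]
opening: 0.0127
gripper_force: 59.6
rear row 357 stone centre rel tcp -0.0187 ft [-0.07371745 -0.15585142 -2.27398231]
yaw -18.911002100934866 tool shift norm -0.2365 -0.7225 0.1048
```

```bash
python3 -m inch '[[[1,-0.232,-0.72,0,-0.114],[1,-0.232,-0.72,0,-0.114],[1,-0.232,-0.72,0,-0.114],[1,-0.232,-0.72,0,-0.114],[1,-0.232,-0.72,0,-0.114],[1,-0.232,-0.72,0,-0.114],[1,-0.232,-0.72,0,-0.114],[1,-0.232,-0.72,0,-0.114]]]'; python3 -m inch '[[[1,-0.03,-0.09,0,0],[1,-0.03,-0.09,0,0],[1,-0.03,-0.09,0.05,0],[1,-0.03,-0.09,0.1,0]]]';python3 -c "
from h import *
s=r.observe(); rel(s,[.5368-.0742,.1833+.0112,.12])"
```

```text
t: 33.87
ee_pos: [0.4594, 0.1514, 0.1665]
tcp_rot: [0.0, 0.997, -0.076, -0.001]
ft_force: [0.8, 0.6, -1.6]
opening: 0.0128
gripper_force: 59.6
t: 34.2
ee_pos: [0.4529, 0.1974, 0.1174]
tcp_rot: [-0.0, 0.997, -0.074, 0.001]
ft_force: [0.1, -0.3, -2.7]
opening: 0.0131
gripper_force: 59.9
yaw -8.48878204414776 tool shift norm 0.02 0.0028 -0.0052
```

```bash
python3 -m inch '[[[1,0.02,0.002,0,0],[1,0.02,0.002,0.08,0],[1,0.02,0.002,0.14,0],[1,0.02,0.002,0.156,0],[1,0.02,0.002,0.156,0],[1,0.02,0.002,0.156,0]]]';python3 chan.py 275 375;  python3 -c "
from h import *
snap('wrist','w12.png');rel(r.observe(),[.5368,.1833,.038])"
```

```text
t: 34.7
ee_pos: [0.4631, 0.1931, 0.0402]
tcp_rot: [0.0, 0.997, -0.076, -0.001]
ft_force: [-0.2, -0.0, -2.2]
opening: 0.0128
gripper_force: 60.4
60 285 349 gap 0.0285 n,t 0.0933 0.0023
80 285 348 gap 0.0285 n,t 0.085 0.0026
100 286 348 gap 0.0286 n,t 0.0764 0.0024
120 287 348 gap 0.0286 n,t 0.0674 0.0022
140 288 347 gap 0.0282 n,t 0.0582 0.0023
[0.4634676  0.19325781 0.04058476] [ 0.19088232  1.00965667 -1.09838851]
yaw -8.692725948356951 tool shift norm 0.1479 -0.0022 0.0055
```

View pics/w12.png

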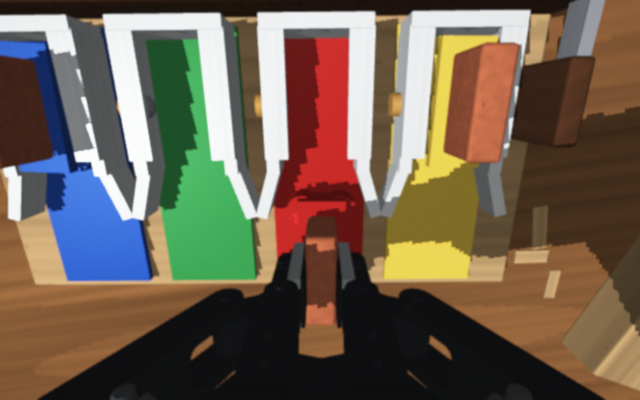

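```bash
python3 -m inch '[[[1,0,-0.003,0.004,0],[1,0.02,-0.003,0.004,0],[1,0.04,-0.003,0.004,0],[1,0.06,-0.003,0.004,0],[1,0.08,-0.003,0.004,0],[1,0.08,-0.003,0.004,0],[1,0.08,-0.003,0.004,0]]]';python3 chan.py 275 375;  python3 -c "
from h import *
rel(r.observe(),[.5368,.1833,.038])"
```

```text
t: 35.38
ee_pos: [0.5032, 0.1889, 0.0379]
tcp_rot: [-0.0, 0.997, -0.076, 0.0]
ft_force: [-1.1, -0.9, -1.9]
opening: 0.0129
gripper_force: 60.3
120 325 325 gap 0.0 n,t 0.0687 -0.001
140 291 351 gap 0.0282 n,t 0.0596 0.0008
[0.50238061 0.18903121 0.03761767] [-0.93402872  0.44106566 -2.50730553]
yaw -8.680792302585827 tool shift norm 0.0698 0.0009 -0.0008
```

Aligned; push past the ball.

```bash
python3 -m inch '[[[1,0.01,0,-0.001,0],[1,0.02,0,-0.001,0],[1,0.03,0,-0.001,0],[1,0.036,0,-0.001,0],[1,0.036,0,-0.001,0]]]';python3 -c "
from h import *
rel(r.observe(),[.5368,.1833,.038])"
```

```text
t: 35.85
ee_pos: [0.52, 0.1852, 0.038]
tcp_rot: [0.001, 0.997, -0.075, -0.001]
ft_force: [0.2, -6.0, -1.7]
opening: 0.0125
gripper_force: 60.4
yaw -8.646800684972446 tool shift norm 0.0337 -0.0012 -0.0001
```

```bash
python3 -m inch '[[[1,0.01,0,0,0],[1,0.02,0,0,0],[1,0.03,0,0,0],[1,0.036,0,0,0],[1,0.036,0,0,0],[1,0.036,0,0,0]]]';python3 -c "
from h import *
rel(r.observe(),[.5368,.1833,.038])"
```

```text
t: 36.35
ee_pos: [0.5376, 0.1837, 0.0381]
tcp_rot: [0.0, 0.997, -0.075, -0.001]
ft_force: [-2.9, -1.8, -1.8]
opening: 0.0128
gripper_force: 60.3
yaw -8.64609437198841 tool shift norm -0.0014 0.001 0.0003
```

```bash
python3 -m inch '[[[1,0.002,0,0,0],[0.2,0.002,0,0,0],[0.2,0.002,0,0,0],[0.2,0.002,0,0,0],[0.2,0.002,0,0,0],[0.2,0,0,-0.08,0],[0.2,0,0,-0.16,0],[0.2,-0.08,0,-0.25,0]]]'; python3 -m inch '[[[0.2,0,0,-0.05,0],[0.2,0,0,-0.05,0],[0.2,0,0,-0.05,0],[0.2,0,0,-0.05,0]]]'; cat > home.py <<'E'
from h import *
n=np.array([.9888,-.1495])
for k,h in dict(blue=(.5571,.3143),red=(.5369,.1840),yellow=(.5269,.1190)).items():
    i=r.camera_info('wrist'); u=[int(x) for x in proj(i,[*h,.06])]; print(k,u)
    p,a,s=rib(u[0],u[1],.06,35); d=p-h; print('   x,y',d@n, d@np.array([.1495,.9888]))
print(s['ee_pos'])
E
python3 home.py; python3 -c "
from h import *
snap('wrist','w13.png');snap('side','s13.png')"
```

```text
t: 37.02
ee_pos: [0.5152, 0.1873, 0.1531]
tcp_rot: [-0.001, 0.997, -0.076, 0.003]
ft_force: [1.4, -0.4, 2.2]
opening: 0.0342
gripper_force: 0.0
t: 37.35
ee_pos: [0.5107, 0.1879, 0.1743]
tcp_rot: [-0.0, 0.997, -0.075, 0.0]
ft_force: [-0.9, -0.3, -0.8]
opening: 0.0345
gripper_force: 0.0
blue [162, 164]
rib px [152 140  21  53 810] centre 555.2371826171875 314.81451416015625 size 13.487314224243164 43.96826171875 ang -10.672592
   x,y -0.0019188736950684336 0.00023026040283201303
red [321, 164]
rib px [312 135  18  54 886] centre 538.5987548828125 184.10508728027344 size 13.717589378356934 44.14223861694336 ang -8.180618
   x,y 0.001664018279724079 0.00035787415771484704
yellow [401, 164]
rib px [387 135  25  53 990] centre 529.141845703125 120.6862564086914 size 17.888713836669922 43.11941909790039 ang -8.816994
   x,y 0.0019646416981505465 0.0020025262695312416
[0.50995142 0.1877181  0.17293594]
```

View pics/w13.png

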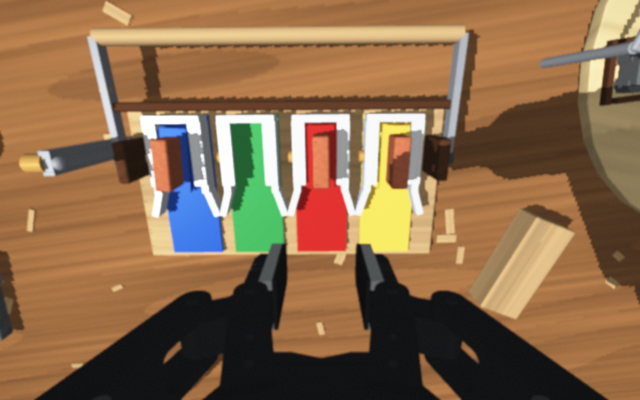

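```bash
python3 -m inch '[[[0.2,0,-0.26,0,0],[0.2,0,-0.26,0,0],[0.2,0,-0.26,0,0],[0.2,0,-0.26,0,0],[0.2,0,-0.26,0,0],[0.2,0,-0.26,0,0]]]'; python3 home.py
```

```text
t: 38.1
ee_pos: [0.5296, 0.3163, 0.1734]
tcp_rot: [0.001, 0.997, -0.075, -0.001]
ft_force: [0.9, -0.6, 0.2]
opening: 0.0341
gripper_force: 0.0
blue [319, 164]
rib px [310 139  17  52 754] centre 555.9442749023438 314.9708251953125 size 12.187088012695312 43.01949691772461 ang -11.438988
   x,y -0.001243069343261733 0.0004905310510253626
red [477, 164]
rib px [459 134  30  55 814] centre 539.9140014648438 189.13516235351562 size 23.43482208251953 45.26152801513672 ang -6.905899
   x,y 0.0022125378765868163 0.005528241754150383
yellow [556, 164]
rib px [547 137  22  52 647] centre 527.912353515625 118.62055969238281 size 11.634954452514648 42.72859191894531 ang -7.0112762
   x,y 0.0010577414822387763 -0.00022384372558592537
[0.53013045 0.31505958 0.17420097]
```

```bash
python3 -c "
from h import *
rel(r.observe(),[.5555,.3139,.0385])"; 
```

```text
yaw -8.739197111647988 tool shift norm 0.0505 -0.0054 0.2714
```

```bash
python3 -m inch '[[[0.2,0.05,-0.005,0,0],[0.2,0.05,-0.005,0.08,0],[0.2,0.05,-0.005,0.16,0],[0.2,0.05,-0.005,0.24,0],[0.2,0.05,-0.005,0.27,0],[0.2,0.05,-0.005,0.27,0],[0.2,0.05,-0.005,0.27,0],[1,0.05,-0.005,0.27,0]]]'; python3 -m inch '[[[1,0,0,0,0],[1,0,0,0,0],[1,0,0,0,0],[1,0,0,0,0]]]';python3 -c "
from h import *
rel(r.observe(),[.5570,.3136,.0385])"; python3 ribend.py
```

```text
t: 38.92
ee_pos: [0.5571, 0.315, 0.0417]
tcp_rot: [-0.001, 0.997, -0.076, 0.002]
ft_force: [0.8, 0.3, 0.4]
opening: 0.0234
gripper_force: 0.0
t: 39.25
ee_pos: [0.5578, 0.3152, 0.0424]
tcp_rot: [-0.0, 0.997, -0.075, 0.003]
ft_force: [2.4, -4.1, 7.8]
opening: 0.0128
gripper_force: 60.3
yaw -8.659194437853746 tool shift norm -0.001 0.0033 0.0078
rear row 320 stone centre rel tcp 0.0028 ft [ 2.20975541 -4.37406707  6.42377978]
```

```bash
sed -i "s/z=s\['ee_pos'\]\[2\]+.0227/z=.060/" ribend.py; python3 ribend.py; python3 -m inch '[[[1,0.003,0.003,0,0],[1,0.006,0.003,0,0],[1,0.006,0.003,0,0],[1,0.006,0.003,0,0]]]';python3 ribend.py;python3 -c "
from h import *
rel(r.observe(),[.5570,.3136,.0385])"
```

```text
rear row 320 stone centre rel tcp -0.0012 ft [ 1.74482008 -3.81203034  7.21076803]
t: 39.68
ee_pos: [0.5581, 0.3147, 0.0424]
tcp_rot: [-0.001, 0.997, -0.075, 0.0]
ft_force: [-6.9, -0.4, 13.3]
opening: 0.0125
gripper_force: 60.8
rear row 320 stone centre rel tcp -0.0011 ft [-7.21934289 -0.09317718 12.31716877]
yaw -8.625236140384276 tool shift norm -0.0018 0.0025 0.0076
```

```bash
python3 -m inch '[[[1,0.003,0.002,-0.003,0],[1,0.006,0.002,-0.003,0],[1,0.006,0.002,-0.003,0],[1,0.006,0.002,-0.003,0]]]';python3 ribend.py;python3 -c "
from h import *
rel(r.observe(),[.5570,.3136,.0385])"
```

```text
t: 40.07
ee_pos: [0.5594, 0.313, 0.0425]
tcp_rot: [-0.001, 0.997, -0.075, -0.001]
ft_force: [-8.8, 2.2, 11.0]
opening: 0.0125
gripper_force: 60.7
rear row 320 stone centre rel tcp -0.0012 ft [-8.29117582  1.97976662 11.30269133]
yaw -8.614821612628008 tool shift norm -0.0049 -0.0004 0.0079
```

```bash
python3 -m inch '[[[1,0.002,0,-0.004,0],[1,0.002,0,-0.004,0],[0.2,0.002,0,-0.004,0],[0.2,0.002,0,-0.004,0],[0.2,0.002,0,-0.004,0],[0.2,0,0,-0.08,0],[0.2,0,0,-0.16,0],[0.2,-0.08,0,-0.25,0]]]'; python3 -m inch '[[[0.2,0,0,-0.05,0],[0.2,0,0,-0.05,0],[0.2,0,0,-0.05,0],[0.2,0,0,-0.05,0]]]';python3 home.py
```

```text
t: 40.78
ee_pos: [0.538, 0.3149, 0.1553]
tcp_rot: [-0.001, 0.997, -0.077, 0.003]
ft_force: [0.9, 0.6, 1.2]
opening: 0.0344
gripper_force: 0.0
t: 41.12
ee_pos: [0.5335, 0.3156, 0.1767]
tcp_rot: [0.0, 0.997, -0.076, -0.0]
ft_force: [-0.2, -0.7, -0.2]
opening: 0.0341
gripper_force: 0.0
blue [319, 168]
rib px [313 141  15  51 743] centre 557.8504638671875 313.1286315917969 size 11.914578437805176 42.43844985961914 ang -8.66053
   x,y 0.0009171782489013378 -0.0010460547338867424
red [476, 168]
rib px [454 140  33  52 780] centre 539.0322265625 188.3449249267578 size 22.937963485717773 43.6171875 ang -12.416054
   x,y 0.0014587793484497134 0.004615029638671873
yellow [555, 167]
rib px [545 142  22  50 631] centre 527.1560668945312 118.63536071777344 size 12.011003494262695 41.64201354980469 ang -7.711113
   x,y 0.00030771251800529244 -0.000322273321533214
[0.532845   0.3153632  0.17522975]
```

```bash
python3 - <<'E'
from h import *
O=np.array([.542,.2165]); n=np.array([.9888,-.1495]);t=np.array([.1495,.9888])
im,i=snap('wrist'); g=cv2.cvtColor(im,cv2.COLOR_RGB2HSV)
m=cv2.inRange(g,(12,50,150),(28,150,255))
for T in (.03,.06,.09):
    for a in (0,.1,.2,.3,.4):
        P=[*(O+n*.1*np.cos(a)+t*T),.03+.1*np.sin(a)]; u,v=proj(i,P)
        u=int(u); rr=np.where(m[:90,u])[0] if 0<=u<640 else []
        print(T,a,u,round(v,1),(rr.min(),rr.max()) if len(rr) else None, end=' | ')
    print()
ims,si=snap('scene')
for a in (0,.1,.2,.3,.4): print(a,[tuple(np.round(proj(si,[*(O+n*.1*np.cos(a)+t*T),.03+.1*np.sin(a)]),1)) for T in(-.1,0,.1)])
cv2.imwrite('pics/sc.png',cv2.resize(cv2.cvtColor(ims[120:260,320:490],cv2.COLOR_RGB2BGR),None,fx=4,fy=4))
E
```

```text
0.03 0 401 42.0 (np.int64(1), np.int64(89)) | 0.03 0.1 404 40.4 (np.int64(0), np.int64(89)) | 0.03 0.2 407 40.1 (np.int64(0), np.int64(89)) | 0.03 0.3 410 41.3 (np.int64(0), np.int64(89)) | 0.03 0.4 413 44.1 (np.int64(0), np.int64(89)) | 
0.06 0 365 42.0 (np.int64(0), np.int64(89)) | 0.06 0.1 366 40.4 (np.int64(0), np.int64(89)) | 0.06 0.2 368 40.1 (np.int64(0), np.int64(88)) | 0.06 0.3 370 41.3 (np.int64(0), np.int64(89)) | 0.06 0.4 372 44.1 (np.int64(0), np.int64(89)) | 
0.09 0 329 42.0 (np.int64(0), np.int64(89)) | 0.09 0.1 329 40.4 (np.int64(0), np.int64(89)) | 0.09 0.2 329 40.1 (np.int64(0), np.int64(89)) | 0.09 0.3 330 41.3 (np.int64(0), np.int64(89)) | 0.09 0.4 330 44.2 (np.int64(0), np.int64(89)) | 
0 [(np.float64(375.2), np.float64(223.0)), (np.float64(413.3), np.float64(215.1)), (np.float64(449.6), np.float64(207.4))]
0.1 [(np.float64(375.6), np.float64(220.3)), (np.float64(413.9), np.float64(212.3)), (np.float64(450.5), np.float64(204.7))]
0.2 [(np.float64(375.8), np.float64(217.2)), (np.float64(414.4), np.float64(209.3)), (np.float64(451.2), np.float64(201.6))]
0.3 [(np.float64(375.9), np.float64(213.9)), (np.float64(414.7), np.float64(205.9)), (np.float64(451.8), np.float64(198.3))]
0.4 [(np.float64(375.8), np.float64(210.3)), (np.float64(414.9), np.float64(202.4)), (np.float64(452.1), np.float64(194.8))]
```

View pics/sc.png

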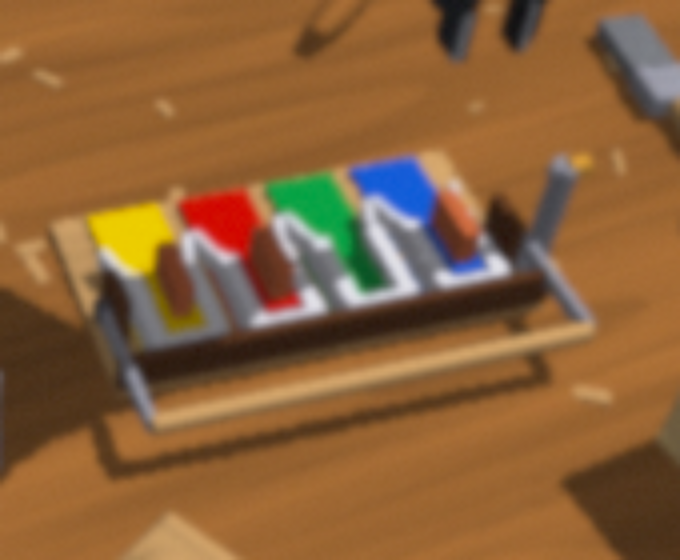

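```bash
python3 -m inch '[[[0.2,0.247,0.19,0,-1],[0.2,0.247,0.19,0,-1],[0.2,0.247,0.19,0,-1],[0.2,0.247,0.19,0,-1],[0.2,0.247,0.19,0,-1],[0.2,0.247,0.19,0,-1],[0.2,0.247,0.19,0,-1],[0.2,0.247,0.19,0,-1]]]'; python3 -m inch '[[[0.2,0,0,0,-0.36],[0.2,0,0,0,-0.36],[0.2,0,0,0,-0.36],[0.2,0,0,0,-0.36],[0.2,0,0,0,-0.36],[0.2,0,0,0,-0.36],[0.2,0,0,0,-0.36]]]'; python3 -c "
from h import *
s=r.observe();rel(s,[.6407,.2016,.022])
im,i=snap('wrist')
print([proj(i,[.6407+.1495*k,.2016+.989*k,.036+.0065]) for k in(-.1,0,.1)])
cv2.imwrite('pics/w14.png',cv2.cvtColor(im,cv2.COLOR_RGB2BGR))"
```

```text
t: 42.03
ee_pos: [0.6412, 0.2028, 0.1759]
tcp_rot: [-0.0, 0.911, 0.413, -0.001]
ft_force: [-0.4, 0.4, 0.2]
opening: 0.0345
gripper_force: 0.0
t: 42.62
ee_pos: [0.6411, 0.2033, 0.1764]
tcp_rot: [-0.0, 0.762, 0.648, -0.001]
ft_force: [-0.1, -0.1, -0.4]
opening: 0.0342
gripper_force: 0.0
yaw 80.79082228495753 tool shift norm -0.0035 -0.0002 0.3087
[(np.float64(321.2438043449351), np.float64(287.6457851897033)), (np.float64(320.1563723153697), np.float64(192.10183649099045)), (np.float64(318.8220432655863), np.float64(74.85038694962178))]
```

```bash
python3 -c "
from h import *
im,i=snap('wrist');print([(u,im[150,u].tolist()) for u in range(270,372,6)])"
```

```text
[(270, [72, 53, 35]), (276, [178, 122, 74]), (282, [175, 120, 73]), (288, [174, 120, 73]), (294, [147, 100, 61]), (300, [139, 95, 57]), (306, [143, 96, 58]), (312, [143, 102, 66]), (318, [228, 195, 139]), (324, [199, 165, 116]), (330, [102, 69, 41]), (336, [163, 111, 67]), (342, [161, 109, 66]), (348, [171, 117, 70]), (354, [177, 121, 73]), (360, [167, 114, 69]), (366, [163, 111, 68])]
```

```bash
python3 -m inch '[[[0.2,-0.003,0,0.08,0],[0.2,-0.003,0,0.16,0],[0.2,-0.003,0,0.24,0],[0.2,-0.003,0,0.3,0],[0.2,-0.003,0,0.306,0],[0.2,-0.003,0,0.306,0],[1,-0.003,0,0.306,0],[1,-0.003,0,0.306,0]]]'; python3 -m inch '[[[1,0,0,0,0],[1,0,0,0,0],[1,0,0,0,0],[1,0,0,0,0]]]'
```

```text
t: 43.38
ee_pos: [0.6405, 0.2026, 0.0264]
tcp_rot: [-0.001, 0.761, 0.649, -0.0]
ft_force: [1.4, -0.7, -3.4]
opening: 0.0115
gripper_force: 38.8
t: 43.72
ee_pos: [0.6407, 0.2026, 0.0263]
tcp_rot: [-0.0, 0.761, 0.649, 0.0]
ft_force: [-5.3, 0.6, -2.4]
opening: 0.0108
gripper_force: 58.5
```

```bash
python3 home.py | grep -A1 blue >/dev/null; python3 -m inch '[[[1,0,-0.004,-0.028,0],[1,0,-0.012,-0.057,0],[1,0,-0.024,-0.084,0],[1,0,-0.04,-0.109,0],[1,0,-0.06,-0.131,0],[1,0,-0.083,-0.151,0],[1,0,-0.109,-0.166,0],[1,0,-0.109,-0.166,0]]]'
```

```text
t: 44.53
ee_pos: [0.5913, 0.2097, 0.1144]
tcp_rot: [0.005, 0.761, 0.649, 0.005]
ft_force: [3.9, -5.7, 4.8]
opening: 0.0102
gripper_force: 60.6Traceback (most recent call last):
  File "home.py", line 5, in <module>
    p,a,s=rib(u[0],u[1],.06,35); d=p-h; print('   x,y',d@n, d@np.array([.1495,.9888]))
          ~~~^^^^^^^^^^^^^^^^^^
  File "h.py", line 22, in rib
    n,l,st,c=cv2.connectedComponentsWithStats(m); j=1+np.argmax(st[1:,4])
                                                      ~~~~~~~~~^^^^^^^^^^
    return _wrapfunc(a, 'argmax', axis=axis, out=out, **kwds)
    return bound(*args, **kwds)
ValueError: attempt to get argmax of an empty sequence
```

```bash
python3 -m inch '[[[1,0,-0.028,-0.012,0],[1,0,-0.057,-0.019,0],[1,0,-0.076,-0.021,0],[1,0,-0.091,-0.022,0],[1,0,-0.095,-0.022,0],[1,0,-0.095,-0.022,0]]]'
```

```text
t: 45.03
ee_pos: [0.5495, 0.2164, 0.1296]
tcp_rot: [0.008, 0.761, 0.649, 0.008]
ft_force: [2.2, -11.7, 27.5]
opening: 0.0094
gripper_force: 59.2
```

```bash
python3 -m inch '[[[0.4,0,0,0,0],[0.4,0,0,0,0],[0.4,0,0,0,0],[0.4,0,0,0.03,0],[0.4,0,0,0.03,0],[0.4,0,-0.01,0.03,0],[0.4,0,-0.02,0.03,0],[0.4,0,-0.02,0.03,0]]]';python3 -c "
from h import *
O=[.542,.2165];n=np.array([.9888,-.1495]);print((r.observe()['ee_pos'][:2]-O)@n)"
```

```text
t: 45.7
ee_pos: [0.5354, 0.2188, 0.1041]
tcp_rot: [0.004, 0.761, 0.649, 0.004]
ft_force: [22.2, -2.2, -16.7]
opening: 0.0256
gripper_force: 11.3
-0.006902277359048904
```

```bash
python3 -m inch '[[[0.2,0,0.013,0,0],[0.2,0,0.013,0,0],[0.2,0,0.013,0,0],[0.2,0,0.013,0,0]]]';python3 -c "
from h import *
O=[.542,.2165];n=np.array([.9888,-.1495]);print((r.observe()['ee_pos'][:2]-O)@n)"
```

```text
t: 46.03
ee_pos: [0.5362, 0.2189, 0.1032]
tcp_rot: [-0.0, 0.761, 0.649, -0.0]
ft_force: [-0.5, -0.3, -0.6]
opening: 0.0342
gripper_force: 0.0
-0.006121349532126938
```

```bash
python3 -m inch '[[[0.2,0,0.01,0,0],[0.2,0,0.01,-0.06,0],[0.2,0,0.01,-0.12,0],[0.2,0,0.01,-0.18,0],[0.2,0,0.01,-0.24,0],[0.2,-0.2,-0.1,-0.3,0],[0.2,-0.2,-0.3,-0.3,0],[0.2,-0.2,-0.3,-0.3,0]]]';python3 -m inch '[[[0.2,-0.1,-0.1,0,0],[0.2,-0.1,-0.1,0,0],[0.2,-0.1,-0.1,0,0],[0.2,-0.1,-0.1,0,0]]]'; python3 - <<'E'
from h import *
O=np.array([.542,.2165]); n=np.array([.9888,-.1495]);t=np.array([.1495,.9888])
print(r.observe()['ee_pos'])
for c in ('scene','side'):
    im,i=snap(c,c+'_end.png')
    for a in (1.3,1.45,1.57): print(c,a,[tuple(np.round(proj(i,[*(O+n*.1*np.cos(a)+t*T),.03+.1*np.sin(a)]),1)) for T in(-.12,0,.12)])
    g=cv2.cvtColor(im,cv2.COLOR_RGB2HSV)
    for T in (-.1,0.02,.1):
        u,v=[int(x) for x in proj(i,[*(O+t*T),.13])]
        print(T,(u,v),'col',[im[v+k,u].tolist() for k in range(-10,11,2)] if c=='scene' else [im[v,u+k].tolist() for k in range(-16,17,3)])
E
```

```text
t: 46.7
ee_pos: [0.4373, 0.1617, 0.2452]
tcp_rot: [0.0, 0.761, 0.649, 0.0]
ft_force: [-0.8, -0.7, 0.9]
opening: 0.0345
gripper_force: 0.0
t: 47.03
ee_pos: [0.3802, 0.1208, 0.2451]
tcp_rot: [0.001, 0.761, 0.649, 0.001]
ft_force: [0.6, 0.6, 0.1]
opening: 0.0343
gripper_force: 0.0
[0.3801868  0.12080712 0.24507509]
scene 1.3 [(np.float64(360.9), np.float64(175.5)), (np.float64(408.2), np.float64(166.9)), (np.float64(452.9), np.float64(158.8))]
scene 1.45 [(np.float64(359.1), np.float64(170.4)), (np.float64(406.0), np.float64(161.9)), (np.float64(450.4), np.float64(154.0))]
scene 1.57 [(np.float64(357.5), np.float64(166.8)), (np.float64(404.2), np.float64(158.5)), (np.float64(448.3), np.float64(150.7))]
-0.1 (365, 165) col [[156, 101, 49], [155, 101, 49], [150, 98, 47], [156, 103, 51], [177, 132, 79], [196, 152, 100], [145, 112, 73], [170, 96, 62], [183, 48, 26], [154, 65, 42], [158, 108, 70]]
0.02 (411, 157) col [[157, 101, 52], [156, 103, 51], [146, 94, 46], [144, 96, 50], [187, 142, 91], [187, 147, 96], [136, 104, 75], [100, 103, 165], [31, 92, 211], [18, 88, 209], [44, 89, 196]]
0.1 
[... 485 characters left out ...]
.float64(225.0)), (np.float64(330.4), np.float64(259.2)), (np.float64(319.9), np.float64(301.8))]
-0.1 (337, 230) col [[180, 117, 53], [185, 120, 53], [185, 119, 54], [176, 113, 51], [177, 114, 51], [219, 173, 101], [222, 177, 107], [160, 139, 127], [177, 115, 53], [175, 113, 51], [184, 119, 52]]
0.02 (328, 265) col [[192, 124, 54], [151, 95, 47], [104, 66, 40], [238, 238, 239], [244, 244, 245], [214, 177, 125], [229, 185, 110], [188, 176, 154], [243, 238, 205], [240, 228, 141], [242, 225, 93]]
0.1 (321, 293) col [[197, 128, 60], [129, 79, 44], [88, 61, 44], [241, 241, 242], [244, 244, 245], [207, 178, 139], [228, 185, 113], [193, 162, 120], [241, 237, 229], [235, 225, 199], [235, 235, 236]]
```

```bash
python3 - <<'E'
from h import *
n=np.array([.9888,-.1495]);t=np.array([.1495,.9888]); im,i=snap('wrist'); hsv=cv2.cvtColor(im,cv2.COLOR_RGB2HSV)
m=cv2.inRange(hsv,(5,70,60),(13,190,255))
for k,h in dict(blue=(.5571,.3143),red=(.5369,.1840),yellow=(.5269,.1190)).items():
    h=np.array(h); a=[];
    for d in (-.022,.022): a.append(tuple(np.round(proj(i,[*(h+n*d),.06]))))
    row=''.join('#' if m[tuple(int(x) for x in proj(i,[*(h+n*d),.0598])[::-1])] else '.' for d in np.arange(-.034,.034,.001)); print(k,a,row)
E
```

```text
blue [(np.float64(459.0), np.float64(-68.0)), (np.float64(510.0), np.float64(-68.0))] ....................................................................
red [(np.float64(443.0), np.float64(93.0)), (np.float64(487.0), np.float64(92.0))] .......##################################################...........
yellow [(np.float64(436.0), np.float64(159.0)), (np.float64(478.0), np.float64(158.0))] .......##################################################...........
```

```bash
python3 -m inch '[[[0.2,0.24,0,0,0],[0.2,0.24,0,0,0],[0.2,0.24,0,0,0],[0.2,0.24,0,0,0],[0.2,0.24,0,0,0],[0.2,0.24,0,0,0]]]'; python3 - <<'E'
from h import *
n=np.array([.9888,-.1495]);t=np.array([.1495,.9888]); im,i=snap('wrist'); hsv=cv2.cvtColor(im,cv2.COLOR_RGB2HSV)
m=cv2.inRange(hsv,(5,70,60),(13,190,255))
for k,h in dict(blue=(.5571,.3143),red=(.5369,.1840),yellow=(.5269,.1190)).items():
  h=np.array(h)
  for y in (-.004,0,.004):
    row=''.join('#' if m[tuple(np.clip([int(x) for x in proj(i,[*(h+n*d+t*y),.0598])[::-1]],0,[399,639]))] else '.' for d in np.arange(-.034,.034,.001)); print(k,row)
E
```

```text
t: 47.68
ee_pos: [0.3995, 0.24, 0.2437]
tcp_rot: [-0.0, 0.76, 0.65, -0.001]
ft_force: [0.1, -0.5, -0.4]
opening: 0.0344
gripper_force: 0.0
blue ......###################################################.......#...
blue .......#################################################.......#....
blue .............############################################...........
red .............#############################################..........
red .........################################################........#..
red .......###################################################..........
yellow ..............###########################################...........
yellow ...........##############################################...........
yellow ........#################################################...........
```

```bash
python3 -c "
from rig import r
print(r.job_done())"
```

```text
the job is handed in; nothing more can be done
None
```

I handed the job in at about 48 s: the blue, yellow and red stones read home in their own slots to within about 1–2 mm, the handle reads upright (about 1.57 rad), green was absent and grey was left on the turntable; I opened 16 pictures, over the limit of 14, and the hand-in returned no verdict.

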